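Load the drawer steriliser from the drip basket, lock it and book the load

TASK

Lift the wire basket of washed instrument boxes off its drip stand and set it down gently, upright and wholly on the drying mat, lined up with it. Move every box from the basket into the steriliser's drawer, flat on the tray, side by side and lids up; then push the drawer fully home, and after that swing the latch lever flat across its front to lock it. Finally pick up the scanner, hold it steady for a second and more, aimed squarely at the bar-code label on the steriliser from about 10 cm, and stand it back on its charging base, without disturbing the bottle or the beaker.

Things in the scene. Friction and masses are not known exactly. Their poses are not given: they have to be found in the camera images.
- basket: Loose wire basket, 266 (x) x 156 (y) mm, walls 30 mm high, 0.35 kg empty, origin at the centre of its underside. Inner floor at 4 mm; dividers 26 mm high along y at x = +-22 mm leave two bays of 106 x 150 mm. Over the 40 mm channel between them, at x=0, a rigid arch handle: wire legs at y = +-77, top at 147 mm. It starts on the stand holding the boxes, x within 0.2 rad of the robot's.
- basket_grip (a point): Centre of the arch handle's rubber grip, 138 mm above the basket's underside: a flat-sided bar 16 mm thick (basket x), 76 mm long (basket y), 18 mm high. Basket's axes.
- stand: Fixed steel drip stand, 320 (x) x 180 (y) mm, origin at the centre of its underside on the bench. Two rails along x at y = -50 and +50 mm carry the basket at 55 mm height; upturned stops at their ends (x = -150 and +150 mm) rise to 66 mm, so the basket must be lifted to come off.
- mat: Fixed grey drying mat between the stand and the steriliser, 340 (x) x 230 (y) x 3 mm, origin at the centre of its underside.
- box1: Loose closed stainless instrument box, 80 (x) x 50 (y) x 30 mm, 0.07 to 0.14 kg, origin at the centre of its underside. On its fixed lid a strap handle 44 mm long (x), 10 mm wide (y), from 30 up to 52 mm. It starts in the basket, lid up, long side along the basket's. Two to four of the four alike boxes are present, up to two in each bay.
- box2: Loose closed stainless instrument box, 80 (x) x 50 (y) x 30 mm, 0.07 to 0.14 kg, origin at the centre of its underside. On its fixed lid a strap handle 44 mm long (x), 10 mm wide (y), from 30 up to 52 mm. It starts in the basket, lid up, long side along the basket's. Two to four of the four alike boxes are present, up to two in each bay.
- box3: Loose closed stainless instrument box, 80 (x) x 50 (y) x 30 mm, 0.07 to 0.14 kg, origin at the centre of its underside. On its fixed lid a strap handle 44 mm long (x), 10 mm wide (y), from 30 up to 52 mm. It starts in the basket, lid up, long side along the basket's. Two to four of the four alike boxes are present, up to two in each bay.
- box4: Loose closed stainless instrument box, 80 (x) x 50 (y) x 30 mm, 0.07 to 0.14 kg, origin at the centre of its underside. On its fixed lid a strap handle 44 mm long (x), 10 mm wide (y), from 30 up to 52 mm. It starts in the basket, lid up, long side along the basket's. Two to four of the four alike boxes are present, up to two in each bay.
- steriliser: Fixed white bench steriliser, 400 (x) x 400 (y, -150 to +250) x 165 mm high. Origin on the bench under the front plane, at mid-width of the drawer; x points into the machine, away from the robot; yaw within 0.06 rad. The drawer (y -113 to +113) slides out towards the robot; right of it (-y) the latch lever on its bracket, left (+y) a console sloping back at 45 degrees.
- drawer (a joint): Steriliser drawer: 0 is fully home, positive is pulled out towards the robot (m), 0.16 fully out; it starts 0.145 to 0.16 out. Stiff slide: about 3 N moves it, it stays where it is left. Its front plate is 12 mm thick, 226 mm wide, from 70 to 155 mm above the bench.
- tray (a point): Centre of the upper face of the drawer's tray floor, 85 mm above the bench; moves with the drawer, axes of the steriliser. Inside 148 (x) x 210 (y) mm, walls 20 mm high; at -x the front plate, rising 70 mm above the tray floor. Four boxes fit flat, long side along y, at x = +-36, y = +-50 mm. The chamber's roof is 65 mm above the tray floor.
- drawer_handle (a point): Centre of the drawer's horizontal bar handle, 125 mm above the bench: a bar 74 mm long (y), 10 mm thick (x), 14 mm high, its outer face 52 mm before the steriliser's front plane when the drawer is home (plate 12 mm thick, 30 mm free gap behind the bar). Moves with the drawer, axes of the steriliser.
- lever (a joint): Latch lever (rad) on an upright axis at lever_hinge. 0 is locked: flat across the drawer's front, pointing along the steriliser's +y. It grows as the lever swings out to the robot; at 1.57 it points along -x, 1.85 is its stop; it starts at 1.35 to 1.75. Friction 0.12 N m: it stays where it is left. Nothing stops it from being shut too early.
- lever_hinge (a point): Axis of the latch lever, 43 mm before the steriliser's front plane, 120 mm above the bench, inside a fixed bracket 26 mm wide (y) from 100 to 140 mm height. Axes of the steriliser.
- lever_grip (a point): Point on the lever's middle plane, 80 mm from its axis and 120 mm above the bench; the blade is 12 mm thick, 28 mm high, from 10 to 98 mm from the axis. The point's y axis points along the lever from the hinge to the tip.
- label (a point): Centre of the white bar-code label, 50 x 32 mm, on the sloping console nearest the drawer. The point's z axis points out of the label: 45 degrees up and back towards the robot. 128 mm above the bench.
- scanner: Loose cordless scanner standing on its charging base, 0.17 kg, about 138 mm high. Origin at the centre of the underside of its round foot (68 mm across, 12 mm high), z up. Neck above the foot, and on it a head tipped 45 degrees downwards to the scanner's +x. At the start it faces within 0.5 rad of the robot's x direction.
- scanner_head (a point): Centre of the scanner's head, 15 mm forward (+x) and 100 mm above the underside of the foot. The head is 36 mm wide (scanner y), flat-sided, 75 mm long and 32 mm thick along its 45 degree slope. Scanner's axes.
- scan_window (a point): Centre of the scanner's window, at the lower front end of the head: 42 mm forward (+x) and 73 mm above the underside of the foot. The point's z axis is the beam: forward (+x) and 45 degrees down when the scanner is upright.
- charger: Fixed black round charging base, 92 mm across, 14 mm high, origin at the centre of its underside. The scanner just stands on its flat top.
- spray: Bystander: loose closed white bottle, 60 mm across, 170 mm high, behind the mat. Origin at the centre of its underside.
- beaker: Bystander: loose steel beaker, 70 mm across, 90 mm high, behind the stand, with a fixed glove carton behind it. Origin at the centre of its underside.
Not all that is in view belongs to the job. Leave any orange or pink look-alike of the box3 alone.

How it is judged:
On the way, in this order (a step that is already met when the one before it is completed fails the run):
1. the basket has been lifted off the drip stand and stands upright on the drying mat (x of basket in the frame of mat between -0.04 and 0.04 m and y of basket in the frame of mat between -0.04 and 0.04 m and z of basket in the frame of mat between -0.003 and 0.009 m and angle between the x axis of basket and the x axis of mat, either way round below 0.35 rad and angle between basket's own z axis and vertical below 0.08 rad and linear speed of basket below 0.03 m/s and contact force between the fingers and basket below 0.1 N), for 0.3 s.
2. every box lies flat on the tray of the drawer, lid up (x of box1 in the frame of tray between -0.06 and 0.06 m and y of box1 in the frame of tray between -0.09 and 0.09 m and z of box1 in the frame of tray between -0.004 and 0.006 m and angle between each of box1, box2, box3, box4's own z axis and vertical below 0.1 rad and linear speed of each of box1, box2, box3, box4 below 0.03 m/s and x of box2 in the frame of tray between -0.06 and 0.06 m and y of box2 in the frame of tray between -0.09 and 0.09 m and z of box2 in the frame of tray between -0.004 and 0.006 m and x of box3 in the frame of tray between -0.06 and 0.06 m and y of box3 in the frame of tray between -0.09 and 0.09 m and z of box3 in the frame of tray between -0.004 and 0.006 m and x of box4 in the frame of tray between -0.06 and 0.06 m and y of box4 in the frame of tray between -0.09 and 0.09 m and z of box4 in the frame of tray between -0.004 and 0.006 m and value of joint drawer above 0.05 m), for 0.3 s.
3. the drawer, with the boxes, is fully home (value of joint drawer below 0.005 m and x of box1 in the frame of tray between -0.06 and 0.06 m and y of box1 in the frame of tray between -0.09 and 0.09 m and z of box1 in the frame of tray between -0.004 and 0.006 m and angle between each of box1, box2, box3, box4's own z axis and vertical below 0.1 rad and linear speed of each of box1, box2, box3, box4 below 0.03 m/s and x of box2 in the frame of tray between -0.06 and 0.06 m and y of box2 in the frame of tray between -0.09 and 0.09 m and z of box2 in the frame of tray between -0.004 and 0.006 m and x of box3 in the frame of tray between -0.06 and 0.06 m and y of box3 in the frame of tray between -0.09 and 0.09 m and z of box3 in the frame of tray between -0.004 and 0.006 m and x of box4 in the frame of tray between -0.06 and 0.06 m and y of box4 in the frame of tray between -0.09 and 0.09 m and z of box4 in the frame of tray between -0.004 and 0.006 m), for 0.2 s.
4. the latch lever lies flat across the drawer, which is still home (value of joint drawer below 0.005 m and value of joint lever below 0.1 rad), for 0.2 s.
5. the scanner is held steady for a second, aimed squarely at the label from 50 to 170 mm (z of label in the frame of scan_window between 0.05 and 0.17 m and x of label in the frame of scan_window between -0.025 and 0.025 m and y of label in the frame of scan_window between -0.025 and 0.025 m and angle between the z axis of scan_window and the z axis of label, either way round below 0.4 rad and linear speed of scanner below 0.02 m/s and angular speed of scanner below 0.2 rad/s), for 1 s.
At the end, for the whole second after the job is handed in: Basket upright on the mat (centre within 40 mm each way, 0.35 rad); every box flat on the tray, lid up, none stacked; drawer within 5 mm of home; lever within 0.1 rad of flat; scanner upright on its base, within 20 mm of centre; all at rest (all of step 4 and x of basket in the frame of mat between -0.04 and 0.04 m and y of basket in the frame of mat between -0.04 and 0.04 m and z of basket in the frame of mat between -0.003 and 0.009 m and angle between the x axis of basket and the x axis of mat, either way round below 0.35 rad and angle between each of basket, scanner's own z axis and vertical below 0.08 rad and linear speed of each of basket, box1, box2, box3, box4, scanner below 0.03 m/s and x of box1 in the frame of tray between -0.06 and 0.06 m and y of box1 in the frame of tray between -0.09 and 0.09 m and z of box1 in the frame of tray between -0.004 and 0.006 m and angle between each of box1, box2, box3, box4's own z axis and vertical below 0.1 rad and x of box2 in the frame of tray between -0.06 and 0.06 m and y of box2 in the frame of tray between -0.09 and 0.09 m and z of box2 in the frame of tray between -0.004 and 0.006 m and x of box3 in the frame of tray between -0.06 and 0.06 m and y of box3 in the frame of tray between -0.09 and 0.09 m and z of box3 in the frame of tray between -0.004 and 0.006 m and x of box4 in the frame of tray between -0.06 and 0.06 m and y of box4 in the frame of tray between -0.09 and 0.09 m and z of box4 in the frame of tray between -0.004 and 0.006 m and horizontal distance between scanner and charger below 0.02 m and z of scanner in the frame of charger between 0.01 and 0.02 m); the robot touches nothing.
It fails at once if the basket is tipped by more than 30 degrees (angle between basket's own z axis and vertical above 0.52 rad).
It fails at once if the basket is dropped or slammed down (faster than 0.4 m/s within 30 mm of the bench) (linear speed of basket above 0.4 m/s and height (world z) of basket below 0.03 m).
It fails at once if the bottle or the beaker is shifted by more than 30 mm or tipped (distance of any of spray, beaker from where it was at the start of the episode above 0.03 m or angle between any of spray, beaker's own z axis and vertical above 0.3 rad).
Of box1, box2, box3, box4 only 2 to 4 are there at a start; the rules pass over those that are not, and their reading is None.
At some moment in a run one of box1, box2, box3, box4 may be knocked a few centimetres aside while the robot is not near it.
It also fails if it takes over 210 s, if anything falls off the work surface, if the arm or the gripper's body presses on something with over 40 N, if the wrist force passes 120 N, or if a joint passes its speed limit or range.

ROBOT

A 6-joint arm with a two-finger parallel gripper is mounted at the origin on the work surface. World frame = base frame: x ahead of the robot, y to its left, z up, the work surface at z = 0. Lengths are in m, angles in rad, forces in N, time in s.
With the tool pointing down it reaches from about 0.4 to 0.825 m from the base axis. Payload 7 kg.
Tool frame: the origin (TCP) lies on the centre line of the jaws, within the pads' length; the fingertips stand 22 mm ahead of it and the grasp point (between the pads) lies 3 mm ahead of it; z points along the fingers, y is the line along which they close (so a half turn about z gives the same grasp; the last joint's range is limited). The gripper opens to 88 mm and grips with 3 to 60 N. Pads are 19 mm wide; open, the fingers measure 130 mm over their backs; the gripper's body (78 mm by 193 mm) begins 47 mm behind the grasp point.
Start: joints at [-0.845, 0.359, 0.012, 0, -1.224, -0.288], TCP at [0.286, -0.611, 0.249] pointing down, gripper open.
Joint ranges: [-3.07, 3.07], [-1.43, 2.12], [-1.02, 1.25], [-3.03, 1.67], [-3.05, -0], [-3.03, 3.03]. Speed limits (rad/s): [2.39, 2.39, 3.01, 3.14, 3.14, 3.14].

INTERFACE

Orientations are given as [roll, pitch, yaw] about the fixed x, y, z axes, in that order (R = Rz(yaw) Ry(pitch) Rx(roll)).
In Python, from station import arm gives the robot as it stands.
- The arm moves only by the tool arm_command, never from a script. Its argument "series" is one flat list of numbers, 7 for each row, row after row: the turn, a rotation vector about the tool's x, y, z each as a share of 90 degrees, from -1 to 1, then the shift along the tool's x, y, z each as a share of 0.1 m, from -1 to 1, then the opening, from 0 (shut) to 1 (fully open). A call has 1 to 8 rows; each row is the pose to reach, as a shift and turn from the pose commanded when the call began, along the tool's axes at that moment; what a row does not reach only later rows make up. A row lasts 1/8 s, in which the tool goes at most 62.5 mm and 10.7 degrees, less where a joint would pass 70% of its speed; a pose out of reach is approached as far as the arm can. A call with a number of a shift or a turn outside -1 to 1 is refused whole. A call with a gripper value outside its range is refused whole. The fingers move at their own pace and stop on an object; "force" is the grip in N (left out, the last holds). Time passes only in rows, so rows that repeat a pose let the fingers close. It gives the time, the measured TCP pose, the force, the opening and the grip force at its end, in the units of the state.
- arm.get_state(): the state, without advancing time (a new reading comes with each control period).
- arm.grab_frame(name): name is "scene" or "side" or "wrist"; returns the picture (384x512x3 uint8, blue, green, red); there is no depth.
- arm.camera_model(name): a dict with "fovy" (degrees; the focal length in pixels is half the picture's height over the tangent of half this angle, whatever the lens; pixels are square), "cx", "cy" (the principal point, pixels), "pose" (4x4, takes a point from camera to world coordinates). Camera axes: x right, y down, z forward; pixel columns grow to the right and rows downward; lengths in m; the calibration is good to about 2 mm. A picture is of the moment at which its call begins: read the wrist's pose just before it. camera_model takes no time and is no camera call; for the wrist camera it gives the pose at the moment of the call.
- arm.job_done(): hands the job in; it is judged then, once.
The state is a dict: "t": time; "q": joint angles; "qd": joint speeds; "joint_efforts": joint torques, N m; "eef_pos": TCP position; "ee_rot": TCP orientation; "force": force on the tool from outside, world axes, zero at the start; "moment": the same for the moment, N m; "width": finger opening in m; "gripper_force": force on a finger pad.
Only numpy, scipy, OpenCV 4.12 (cv2) and the standard library are available. Lean on these libraries where they do the work, as an engineer would, in place of code of your own. Each camera call takes 0.05 s, during which the arm holds its last target. There are 200 camera calls.

## Working session

There is one attempt and no reset: what is moved stays moved. The work goes in short steps, Python scripts to look and compute and a tool call to move; the robot and the scene stay as the last step left them, time stands still between calls to the robot, and variables do not carry over. Pictures are saved under pics/ and viewed, at most 14 in all, crops included, and the job is handed in when it is done.

Besides the shell and the picture viewer there is one more tool, called after ">>>" as name(argument=value, ...), one argument or row to a line, values as JSON. arm_command: Moves the arm, as the interface text tells. Its arguments: {"type":"object","properties":{"series":{"type":"array"},"force":{"type":"number"}},"required":["series"]}

```bash
mkdir -p pics; ls; cat > h.py <<'E'
import numpy as np, cv2
from scipy.spatial.transform import Rotation as R
from station import arm
def cam(n):
    m=arm.camera_model(n); return m, 192/np.tan(np.radians(m['fovy'])/2)
def proj(n,p,m=None):
    m=m or arm.camera_model(n); f=192/np.tan(np.radians(m['fovy'])/2)
    T=np.linalg.inv(np.array(m['pose'])); q=np.atleast_2d(p)@T[:3,:3].T+T[:3,3]
    return q[:,:2]/q[:,2:]*f+[m['cx'],m['cy']]
def ray(n,uv,z,m=None):
    m=m or arm.camera_model(n); f=192/np.tan(np.radians(m['fovy'])/2); T=np.array(m['pose'])
    uv=np.atleast_2d(uv); d=np.c_[(uv-[m['cx'],m['cy']])/f,np.ones(len(uv))]@T[:3,:3].T
    return T[:3,3]+d*((z-T[2,3])/d[:,2])[:,None]
def snap(n,fn,crop=None,k=1):
    im=np.array(arm.grab_frame(n))
    cv2.imwrite('pics/raw_'+fn,im)
    if crop: im=im[crop[1]:crop[3],crop[0]:crop[2]]
    cv2.imwrite('pics/'+fn,cv2.resize(im,None,fx=k,fy=k,interpolation=cv2.INTER_CUBIC)); return im
def tgt(pos,rpy):
    "move numbers from the present pose to a target"
    s=arm.get_state(); R0=rot(s['ee_rot']); R1=R.from_euler('xyz',rpy)
    print('turn',np.round((R0.inv()*R1).as_rotvec()/(np.pi/2),3),'shift',np.round(R0.inv().apply(np.array(pos)-s['eef_pos'])/.1,3))
def rot(r):
    r=np.array(r,float)
    return R.from_matrix(r) if r.shape==(3,3) else R.from_euler('xyz',r) if r.size==3 else R.from_quat(r)
E
python3 - <<'E'
from h import *
print(arm.get_state())
for n in('scene','side','wrist'):
    m=arm.camera_model(n);print(n,m['fovy'],m['cx'],m['cy'],np.round(m['pose'],3).tolist())
a=snap('scene','s0.png',None,1.56);b=snap('side','d0.png',None,1.56)
E
```

```text
pics
{'t': 0.0, 'q': array([-8.44891060e-01,  3.59382928e-01,  1.10434993e-02, -3.34302285e-04,
       -1.22411495e+00, -2.88123567e-01]), 'qd': array([-0.00091533, -0.00074815,  0.00054304,  0.00015074,  0.00082501,
       -0.00081143]), 'joint_efforts': array([ 3.86285219e-04, -5.82716346e+01,  2.93060070e+01,  6.99741930e+00,
        6.86577841e-03, -1.55766948e-04]), 'eef_pos': array([ 0.28594109, -0.61092987,  0.2476214 ]), 'ee_rot': array([ 3.13991365e+00, -1.69874042e-04, -2.70392466e+00]), 'force': array([-0.0055593 ,  0.45567335,  0.33376787]), 'moment': array([0.00410531, 0.01423814, 0.01320719]), 'gripper_force': 0.0, 'width': 0.08758793053439165}
scene 46.72653885170095 260.37752221540484 192.31431858431557 [[-0.025, 0.775, -0.632, 1.496], [1.0, 0.012, -0.025, -0.038], [-0.012, -0.632, -0.775, 1.345], [0.0, 0.0, 0.0, 1.0]]
side 44.396883037088635 254.85681466669857 192.49150222849474 [[-0.839, -0.335, 0.428, -0.222], [-0.543, 0.535, -0.647, 0.989], [-0.012, -0.776, -0.631, 1.213], [0.0, 0.0, 0.0, 1.0]]
wrist 67.20283688624397 261.5552332771162 196.7675811433077 [[-0.424, 0.864, 0.272, 0.213], [0.906, 0.404, 0.129, -0.646], [0.002, 0.301, -0.954, 0.383], [0.0, 0.0, 0.0, 1.0]]
```

View pics/s0.png

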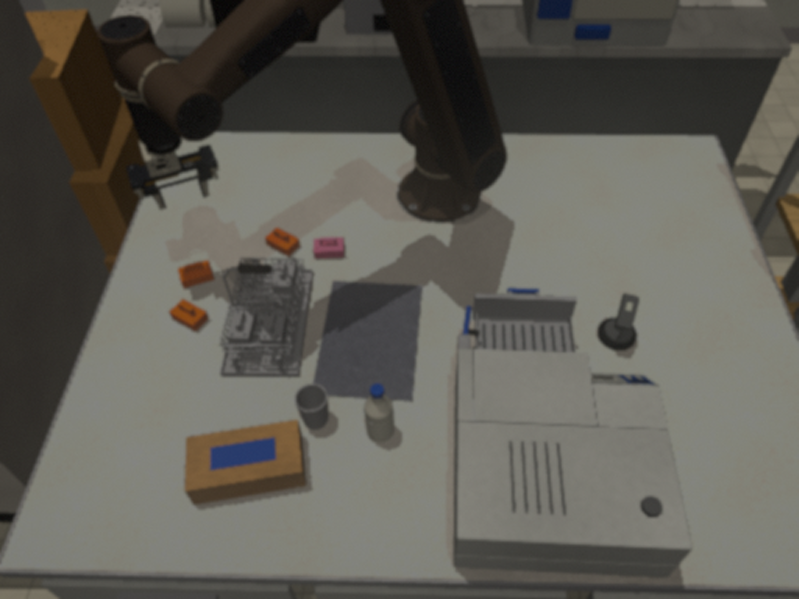

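View pics/d0.png

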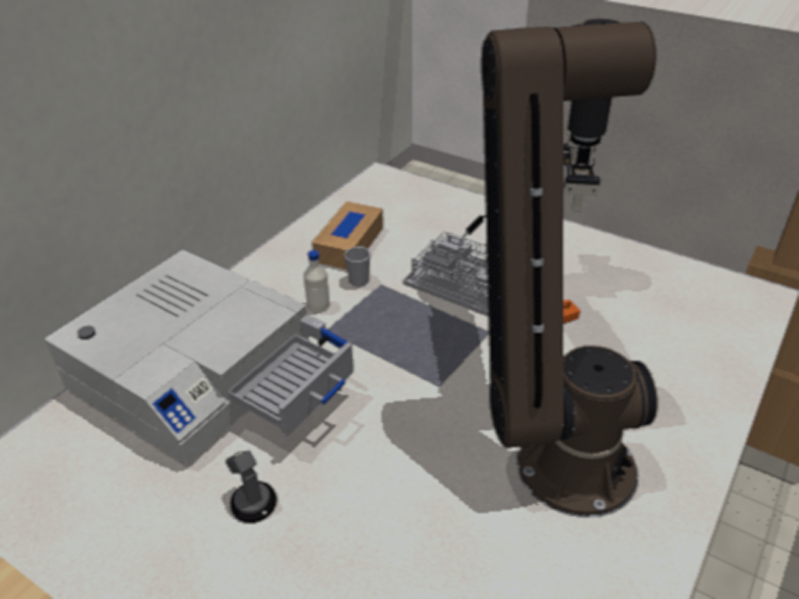

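The scene view shows the basket on its stand at about (270,320), with its black grip at (255,267). Steel boxes are near (285,270) and (243,322). The mat is at (370,340), the drawer at (525,335) and the scanner at (618,330).

Candidates for "box":
- Orange at (283,240), (196,273) and (188,314): decoys.
- Pink at (329,247): decoy.
- Steel ones inside the basket: the real boxes.

Next I'll take close crops.

```bash
python3 - <<'E'
import cv2,numpy as np
s=cv2.imread('pics/raw_s0.png');d=cv2.imread('pics/raw_d0.png')
c=lambda im,x,y,w,h,k:cv2.resize(im[y:y+h,x:x+w],(w*k,h*k),interpolation=cv2.INTER_CUBIC)
cv2.imwrite('pics/c1.png',np.hstack([c(s,135,155,80,100,5),c(d,250,125,80,100,5)]))
cv2.imwrite('pics/c2.png',np.vstack([c(s,285,175,160,80,5),c(d,130,195,160,40,5)]))
E
```

```text
(no output)
```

View pics/c1.png

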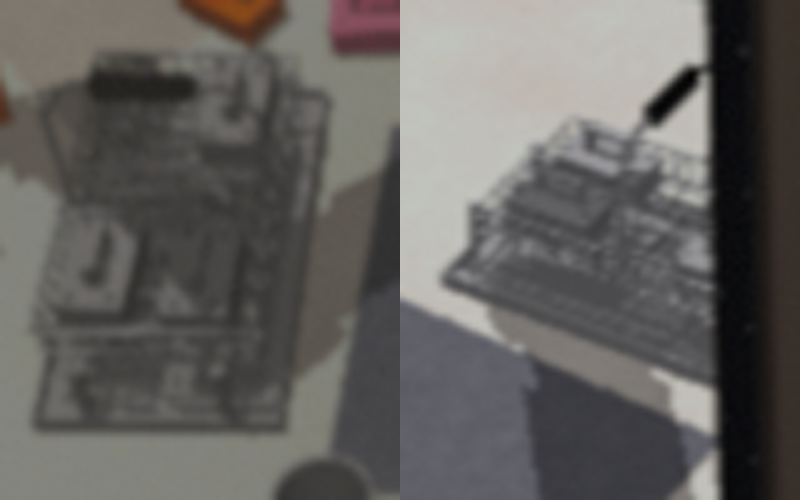

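View pics/c2.png

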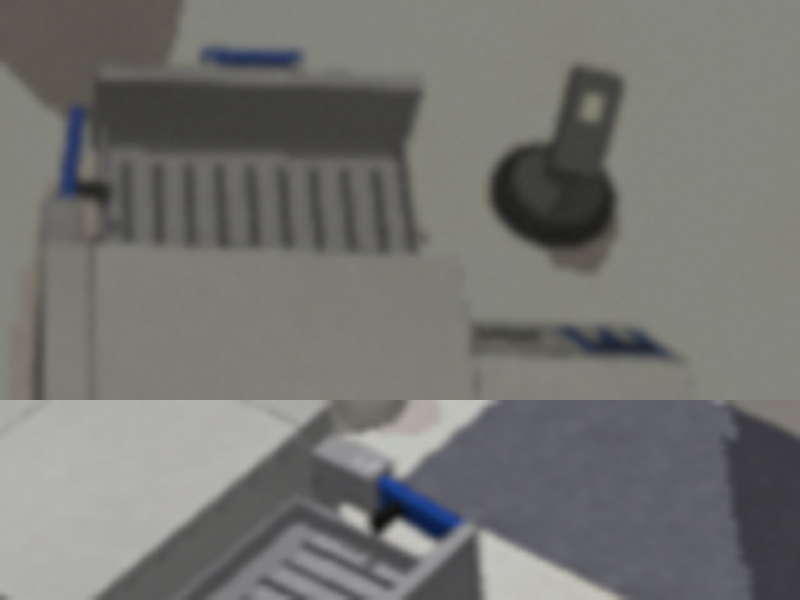

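The close crops show the grip bar at (91–195, 86) in c1. One lit box is in the near bay (232,100), one in the far bay (95,265), and a shaded one sits beside that at (195,270). In c2 the drawer plate's top edge runs (98,68)–(422,75), the handle is at (203–301, 56), the lever runs (67,192)→(78,108), and the scanner's base is at (553,195).

```bash
python3 - <<'E'
from h import *
c1=lambda u,v:(u/5+135,v/5+155)
c2=lambda u,v:(u/5+285,v/5+175)
f=lambda u,v:(u/1.5625,v/1.5625)
P=lambda n,uv,z,t:print(t,np.round(ray(n,uv,z),3).tolist())
P('scene',[c1(93,84),c1(193,88)],.193,'grip')
P('side',[f(467,236),f(483,217)],.193,'grip side approx')
P('side',[(250+248/5,125+122/5),(250+300/5,125+68/5)],.193,'grip side')
P('scene',[f(333,281),f(422,284),f(411,398),f(315,393)],.003,'mat')
P('side',[f(383,286),f(330,325),f(440,384),f(490,330)],.003,'matside')
P('scene',[c2(98,68),c2(422,75)],.155,'plate')
P('scene',[c2(203,52),c2(301,55)],.132,'handle')
P('scene',[c2(67,192),c2(78,108)],.134,'lever')
P('scene',[c2(95,243),c2(465,258)],.165,'housing front')
P('scene',[f(456,553),f(690,549)],.165,'housing back (z?)')
P('scene',[c2(553,192)],.014,'charger')
P('side',[f(253,500)],.014,'charger side')
P('scene',[c1(40,428),c1(285,428)],.066,'stand end')
P('scene',[f(377,432)],.0,'spray base');P('scene',[f(313,420)],0,'beaker base');P('scene',[f(378,390)],.17,'spray top')
P('scene',[c1(95,245),c1(232,100)],.055+.004+.045,'boxes')
P('scene',[c2(473,325),c2(565,325)],.14,'label top')
E
```

```text
grip [[0.469, -0.451, 0.193], [0.472, -0.38, 0.193]]
grip side approx [[0.465, -0.36, 0.193], [0.472, -0.458, 0.193]]
grip side [[0.468, -0.372, 0.193], [0.47, -0.461, 0.193]]
mat [[0.339, -0.272, 0.003], [0.346, -0.045, 0.003], [0.682, -0.065, 0.003], [0.673, -0.282, 0.003]]
matside [[0.669, -0.284, 0.003], [0.693, -0.081, 0.003], [0.355, -0.05, 0.003], [0.344, -0.278, 0.003]]
plate [[0.506, 0.076, 0.155], [0.509, 0.3, 0.155]]
handle [[0.471, 0.154, 0.132], [0.472, 0.223, 0.132]]
lever [[0.598, 0.053, 0.134], [0.525, 0.063, 0.134]]
housing front [[0.662, 0.068, 0.165], [0.669, 0.305, 0.165]]
housing back (z?) [[1.083, 0.021, 0.165], [1.067, 0.416, 0.165]]
charger [[0.503, 0.422, 0.014]]
charger side [[0.498, 0.424, 0.014]]
stand end [[0.672, -0.476, 0.066], [0.669, -0.308, 0.066]]
spray base [[0.767, -0.137, 0.0]]
beaker base [[0.74, -0.279, 0.0]]
spray top [[0.766, -0.128, 0.17]]
boxes [[0.542, -0.454, 0.104], [0.404, -0.375, 0.104]]
label top [[0.704, 0.31, 0.14], [0.703, 0.369, 0.14]]
```

```bash
cat >> h.py <<'E'
def plan(*wps):
    "wps: (pos, rpy); prints final row and row count per call, from the present pose"
    s=arm.get_state(); p,Q=np.array(s['eef_pos']),rot(s['ee_rot'])
    for pos,rpy in wps:
        Q1=R.from_euler('xyz',rpy) if rpy is not None else Q
        while True:
            d=Q.inv().apply(np.array(pos)-p); w=(Q.inv()*Q1).as_rotvec()
            k=min(1,.0999/max(1e-9,np.abs(d).max()))
            n=int(np.ceil(max(np.linalg.norm(d*k)/.0625,np.degrees(np.linalg.norm(w*k))/10.7)+.6))
            if n>8: k*=8/n; n=8
            w=w*k; d=d*k
            print(n,'x',np.round(w/(np.pi/2),3).tolist(),np.round(d/.1,3).tolist())
            p=p+Q.apply(d); Q=Q*R.from_rotvec(w)
            if k>.999: break
def st():
    s=arm.get_state(); print({k:np.round(s[k],4).tolist() for k in('t','eef_pos','ee_rot','force','width','gripper_force','q')})
E
python3 - <<'E'
from h import *
plan(((.47,-.47,.36),(np.pi,0,-np.pi/2)))
E
```

```text
4 x [0.0, 0.0, -0.318] [-0.999, 0.22, -0.495]
4 x [0.0, 0.0, -0.324] [-0.999, -0.291, -0.504]
2 x [0.0, 0.0, -0.079] [-0.179, -0.181, -0.123]
```

>>> arm_command(
  series=[0,0,-0.318,-1,0.22,-0.5,1,0,0,-0.318,-1,0.22,-0.5,1,0,0,-0.318,-1,0.22,-0.5,1,0,0,-0.318,-1,0.22,-0.5,1],
)

```text
t: 0.6
eef_pos: [0.3678, -0.5484, 0.2983]
ee_rot: [3.141, 0.0, -2.204]
force: [-0.7, 0.3, -0.7]
width: 0.0875
gripper_force: 0.0
```

>>> arm_command(
  series=[0,0,-0.324,-1,-0.29,-0.5,1,0,0,-0.324,-1,-0.29,-0.5,1,0,0,-0.324,-1,-0.29,-0.5,1,0,0,-0.324,-1,-0.29,-0.5,1],
)

```text
t: 1.1
eef_pos: [0.4498, -0.4855, 0.3478]
ee_rot: [3.141, 0.001, -1.699]
force: [-0.6, 0.1, -0.6]
width: 0.0878
gripper_force: 0.0
```

>>> arm_command(
  series=[0,0,-0.079,-0.18,-0.18,-0.12,1,0,0,-0.079,-0.18,-0.18,-0.12,1,0,0,-0.079,-0.18,-0.18,-0.12,1],
)

```text
t: 1.48
eef_pos: [0.4692, -0.4704, 0.3597]
ee_rot: [3.14, 0.001, -1.576]
force: [-0.6, -1.4, 0.1]
width: 0.0874
gripper_force: 0.0
```

```bash
python3 - <<'E'
from h import *
import json
st(); m=arm.camera_model('wrist'); m['pose']=np.array(m['pose']).tolist(); json.dump(m,open('w1.json','w'),default=float)
snap('wrist','w1.png',None,1.56)
E
```

```text
{'t': 1.475, 'eef_pos': [0.4692, -0.4704, 0.3597], 'ee_rot': [3.1405, 0.0007, -1.5762], 'force': [-0.6442, -1.368, 0.0571], 'width': 0.0874, 'gripper_force': 0.0, 'q': [-0.4939, 0.298, 0.1724, -0.0001, -1.4465, 0.4885]}
```

View pics/w1.png

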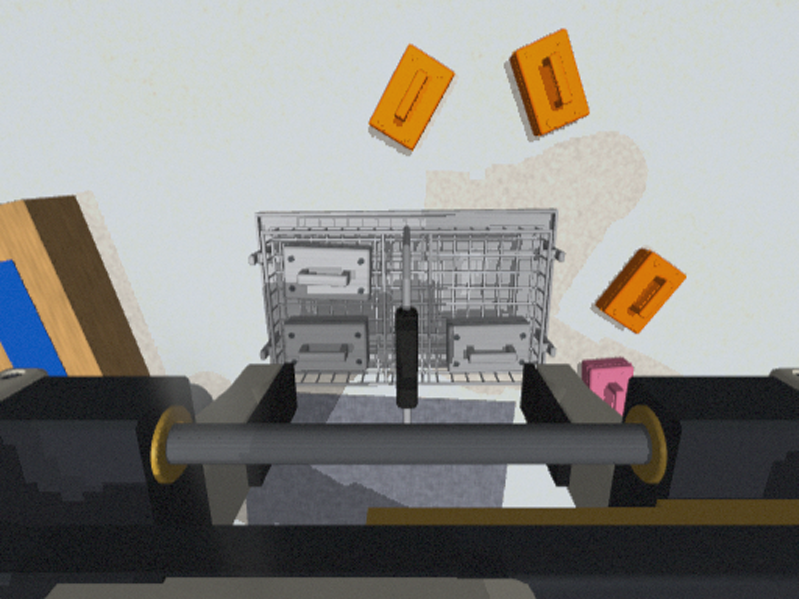

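The wrist view shows three steel boxes: far bay at (327,273) and (327,345), near bay at (489,347). The black grip runs (407,312)–(407,407), nearly along y. The orange and pink ones lie outside the basket.

```bash
python3 - <<'E'
from h import *
import json
m=json.load(open('w1.json')); f=lambda u,v:(u/1.5625,v/1.5625)
P=lambda uv,z,t:print(t,np.round(ray('wrist',uv,z,m),4).tolist())
P([f(407,316),f(406,407)],.202,'grip')
P([f(257,212),f(556,210)],.085,'basket far rim (-y)')
P([f(327,277),f(327,350),f(489,350)],.055+.004+.052,'handles')
E
```

```text
grip [[0.4713, -0.4536, 0.202], [0.4725, -0.3834, 0.202]]
basket far rim (-y) [[0.6055, -0.5129, 0.085], [0.3387, -0.5133, 0.085]]
handles [[0.5416, -0.4593, 0.111], [0.5457, -0.3904, 0.111], [0.3968, -0.3896, 0.111]]
```

>>> arm_command(
  series=[0,0,0,-0.5,-0.03,0.7,1,0,0,0,-0.5,-0.03,0.7,1,0,0,0,-0.5,-0.03,1,1,0,0,0,-0.5,-0.03,1,1],
)

```text
t: 2.02
eef_pos: [0.4713, -0.4195, 0.2581]
ee_rot: [3.137, 0.003, -1.574]
force: [0.2, 1.0, 0.0]
width: 0.088
gripper_force: 0.0
```

>>> arm_command(
  series=[0,0,0,0,0,0.64,1,0,0,0,0,0,0.64,1,0,0,0,0,0,0.64,1,0,0,0,0,0,0.64,0,0,0,0,0,0,0.64,0,0,0,0,0,0,0.64,0,0,0,0,0,0,0.64,0,0,0,0,0,0,0.64,0],
  force=55,
)

```text
t: 3.02
eef_pos: [0.4731, -0.4199, 0.1966]
ee_rot: [3.142, 0.0, -1.571]
force: [-0.4, -0.3, -0.3]
width: 0.043
gripper_force: 0.0
```

>>> arm_command(
  series=[0,0,0,0,0,0,0,0,0,0,0,0,0,0,0,0,0,0,0,-0.1,0,0,0,0,0,0,-0.2,0],
)

```text
t: 3.52
eef_pos: [0.4727, -0.4196, 0.2163]
ee_rot: [3.14, 0.001, -1.572]
force: [-0.2, -0.5, -6.1]
width: 0.0153
gripper_force: 55.0
```

>>> arm_command(
  series=[0,0,0,0,0,-0.25,0,0,0,0,0,0,-0.5,0,0,0,0,-0.3,-0.1,-0.5,0,0,0,0,-0.6,-0.2,-0.5,0,0,0,0,-1,-0.3,-0.5,0],
)

```text
t: 4.15
eef_pos: [0.5031, -0.3191, 0.2665]
ee_rot: [3.141, 0.001, -1.572]
force: [-0.8, 1.1, -6.4]
width: 0.0157
gripper_force: 55.0
```

>>> arm_command(
  series=[0,0,0,-0.4,-0.05,0,0,0,0,0,-0.8,-0.1,0,0,0,0,0,-1,-0.1,0,0,0,0,0,-1,-0.1,0,0],
)

```text
t: 4.65
eef_pos: [0.5131, -0.2185, 0.2669]
ee_rot: [-3.141, 0.0, -1.569]
force: [0.6, -1.4, -4.9]
width: 0.0151
gripper_force: 55.0
```

>>> arm_command(
  series=[0,0,0,-0.3,0,0,0,0,0,0,-0.5,0,0.2,0,0,0,0,-0.5,0,0.5,0,0,0,0,-0.5,0,0.7,0,0,0,0,-0.5,0,0.85,0,0,0,0,-0.5,0,0.95,0],
)

```text
t: 5.4
eef_pos: [0.5131, -0.1703, 0.171]
ee_rot: [3.141, -0.0, -1.572]
force: [0.2, 0.3, -6.2]
width: 0.0157
gripper_force: 55.0
```

```bash
python3 - <<'E'
from h import *
st(); snap('scene','s1.png',(190,130,290,270),1);snap('side','d1.png',(200,130,340,270),1)
import cv2
a=cv2.imread('pics/s1.png');b=cv2.imread('pics/d1.png')
cv2.imwrite('pics/sd1.png',np.hstack([cv2.resize(a,None,fx=3.3,fy=3.3),cv2.resize(b,None,fx=3.3,fy=3.3)]))
E
```

```text
{'t': 5.4, 'eef_pos': [0.5131, -0.1703, 0.171], 'ee_rot': [3.1412, -0.0001, -1.5717], 'force': [0.1742, 0.295, -6.1804], 'width': 0.0157, 'gripper_force': 54.9983, 'q': [0.0422, 0.2048, -0.3926, 0.0, -0.9738, -0.0431]}
```

View pics/sd1.png

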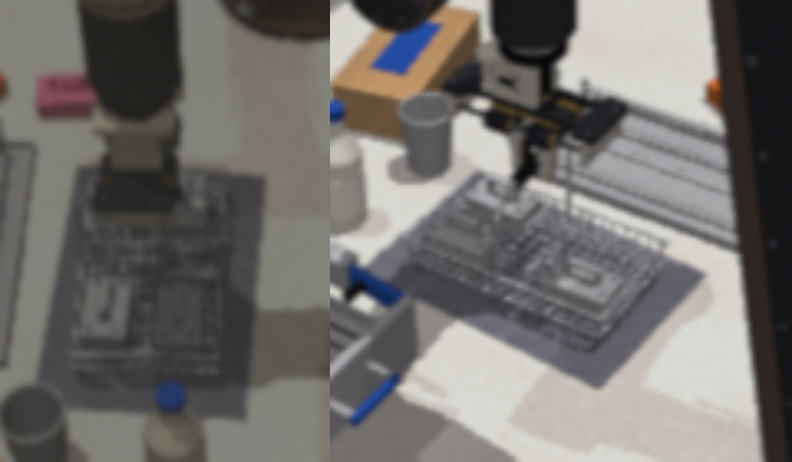

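Both views show the basket level, about 27 mm over the mat and centred on it, with three boxes inside. Lowering now.

>>> arm_command(
  series=[0,0,0,0,0,0.1,0,0,0,0,0,0,0.18,0,0,0,0,0,0,0.23,0,0,0,0,0,0,0.26,0,0,0,0,0,0,0.27,0,0,0,0,0,0,0.27,0],
)

```text
t: 6.25
eef_pos: [0.513, -0.1706, 0.1503]
ee_rot: [-3.14, -0.002, -1.569]
force: [-20.7, 7.6, 43.9]
width: 0.0154
gripper_force: 55.0
```

>>> arm_command(
  series=[0,0,0,0,0,0,0.5,0,0,0,0,0,0,0.7,0,0,0,0,0,0,1,0,0,0,0,0,0,1,0,0,0,0,0,0,1,0,0,0,0,0,0,1,0,0,0,0,0,0,1,0,0,0,0,0,-0.2,1],
)

```text
t: 7.25
eef_pos: [0.5121, -0.1699, 0.1634]
ee_rot: [3.138, 0.0, -1.572]
force: [0.1, -1.3, 0.6]
width: 0.0864
gripper_force: 0.0
```

>>> arm_command(
  series=[0,0,0,0,0,-1,1,0,0,0,0,0,-1,1,0,0,0,0,0,-1,1],
)

```text
t: 7.62
eef_pos: [0.5148, -0.1702, 0.2681]
ee_rot: [-3.135, -0.001, -1.571]
force: [0.5, -0.6, -0.7]
width: 0.0875
gripper_force: 0.0
```

>>> arm_command(
  series=[0,0,0,0.6,0,-0.8,1,0,0,0,0.6,0,-0.8,1,0,0,0,0.6,0,-0.8,1,0,0,0,0.6,0,-0.8,1],
)

```text
t: 8.12
eef_pos: [0.5126, -0.2297, 0.343]
ee_rot: [3.14, 0.001, -1.572]
force: [0.5, -0.6, -0.5]
width: 0.0877
gripper_force: 0.0
```

```bash
python3 - <<'E'
from h import *
import json
st(); m=arm.camera_model('wrist'); m['pose']=np.array(m['pose']).tolist(); json.dump(m,open('w2.json','w'),default=float)
snap('wrist','w2.png',None,1.56)
E
```

```text
{'t': 8.125, 'eef_pos': [0.5126, -0.2297, 0.343], 'ee_rot': [3.1397, 0.0009, -1.5718], 'force': [0.49, -0.6399, -0.4807], 'width': 0.0877, 'gripper_force': 0.0, 'q': [-0.0733, 0.1255, -0.084, -0.0008, -1.3632, 0.0724]}
```

View pics/w2.png

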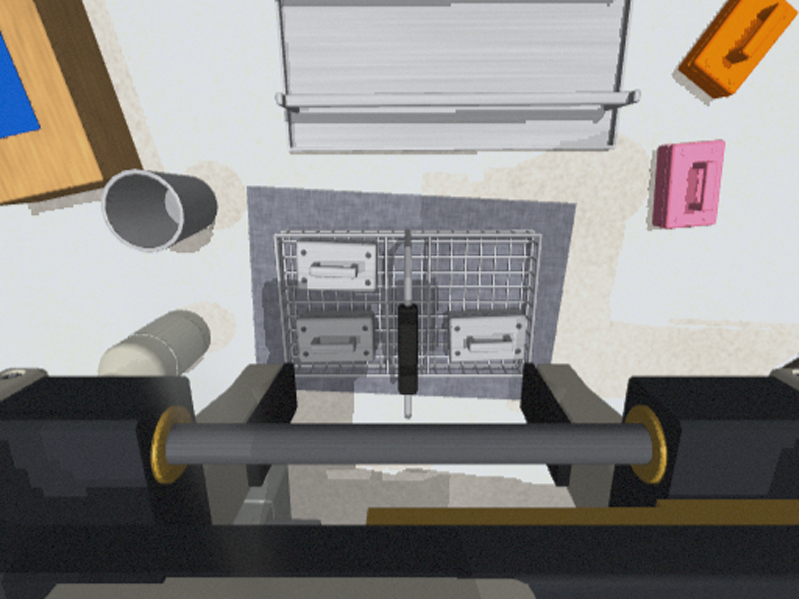

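The wrist view shows the basket square on the mat with nothing else disturbed. The box straps are at about A (333,267), B (335,342) and C (490,343). Next I'll locate the straps and the tray.

```bash
python3 - <<'E'
from h import *
import json
m=json.load(open('w2.json')); f=lambda u,v:(u/1.5625,v/1.5625)
P=lambda uv,z,t:print(t,np.round(ray('wrist',uv,z,m),4).tolist())
P([f(333,268),f(335,342),f(490,343)],.003+.004+.052,'straps')
P([f(336,245),f(336,290),f(337,318),f(337,360),f(488,317),f(488,359)],.037,'lid edges y')
P([f(298,265),f(377,265),f(299,340),f(374,340),f(449,340),f(528,340)],.037,'lid edges x')
P([f(248,186),f(574,204)],.003,'mat -y edge'); P([f(276,234),f(541,233)],.033,'basket rim')
P([f(407,308),f(407,392)],.15,'grip')
c2=lambda u,v:(u/5+285,v/5+175); g=lambda uv,z,t:print(t,np.round(ray('scene',uv,z),3).tolist())
g([c2(122,158),c2(400,158)],.085,'tray floor front')
g([f(458,338),f(455,553)],.165,'housing side'); g([c2(110,235),c2(415,250)],.105,'walls at housing')
plan(((.579,-.216,.25),(np.pi,0,0)))
E
```

```text
straps [[0.5852, -0.2184, 0.059], [0.5871, -0.143, 0.059], [0.4323, -0.1418, 0.059]]
lid edges y [[0.5848, -0.2366, 0.037], [0.5871, -0.1908, 0.037], [0.5875, -0.1608, 0.037], [0.5898, -0.1136, 0.037], [0.4316, -0.1618, 0.037], [0.4292, -0.1146, 0.037]]
lid edges x [[0.6237, -0.2166, 0.037], [0.545, -0.2165, 0.037], [0.6286, -0.1364, 0.037], [0.5499, -0.1364, 0.037], [0.4712, -0.1363, 0.037], [0.3883, -0.1363, 0.037]]
mat -y edge [[0.6769, -0.2912, 0.003], [0.3432, -0.273, 0.003]]
basket rim [[0.644, -0.2468, 0.033], [0.3833, -0.2476, 0.033]]
grip [[0.5147, -0.2074, 0.15], [0.5148, -0.136, 0.15]]
tray floor front [[0.531, 0.097, 0.085], [0.528, 0.294, 0.085]]
housing side [[0.633, 0.033, 0.165], [1.083, 0.019, 0.165]]
walls at housing [[0.612, 0.084, 0.105], [0.621, 0.29, 0.105]]
8 x [0.001, 0.001, -0.8] [-0.107, -0.533, 0.742]
3 x [0.0, 0.0, -0.2] [0.118, -0.067, 0.186]
```

>>> arm_command(
  series=[0,0,-0.8,-0.1,-0.58,0.7,0.5,0,0,-0.8,-0.1,-0.58,0.7,0.5,0,0,-0.8,-0.1,-0.58,0.7,0.5,0,0,-0.8,-0.1,-0.58,0.7,0.5,0,0,-0.8,-0.1,-0.58,0.7,0.5,0,0,-0.8,-0.1,-0.58,0.7,0.5,0,0,-0.8,-0.1,-0.58,0.7,0.5,0,0,-0.8,-0.1,-0.58,0.7,0.5],
)

```text
t: 9.18
eef_pos: [0.5708, -0.2193, 0.2733]
ee_rot: [3.141, 0.002, -0.315]
force: [-0.2, 0.6, 0.4]
width: 0.0437
gripper_force: 0.0
```

>>> arm_command(
  series=[0,0,-0.2,0.1,-0.1,0.3,0.5,0,0,-0.2,0.1,-0.1,0.3,0.5,0,0,-0.2,0.1,-0.1,0.3,0.5,0,0,-0.2,0.1,-0.1,0.3,0.5],
)

```text
t: 9.68
eef_pos: [0.5838, -0.2135, 0.2447]
ee_rot: [3.142, -0.0, -0.004]
force: [0.9, 0.7, -0.8]
width: 0.0439
gripper_force: 0.0
```

```bash
python3 - <<'E'
from h import *
st(); plan(((.585,-.216,.062),(np.pi,0,0)))
E
```

```text
{'t': 9.675, 'eef_pos': [0.5838, -0.2135, 0.2447], 'ee_rot': [3.1416, -0.0002, -0.0045], 'force': [0.9017, 0.7146, -0.7515], 'width': 0.0439, 'gripper_force': 0.0, 'q': [-0.0368, 0.2741, -0.1182, 0.0, -1.1783, 1.6032]}
3 x [0.0, -0.0, -0.002] [0.006, 0.014, 0.999]
2 x [0.0, -0.0, -0.001] [0.005, 0.012, 0.828]
```

>>> arm_command(
  series=[0,0,0,0.01,0.02,0.5,0.5,0,0,0,0.01,0.02,1,0.5,0,0,0,0.01,0.02,1,0.5],
  force=30,
)

```text
t: 10.05
eef_pos: [0.5822, -0.2153, 0.1414]
ee_rot: [-3.141, 0.007, -0.003]
force: [-0.2, 0.7, 0.9]
width: 0.0436
gripper_force: 0.0
```

>>> arm_command(
  series=[0,0,0,0,0,0.45,0.5,0,0,0,0,0,0.75,0.5,0,0,0,0,0,0.83,0.5,0,0,0,0,0,0.83,0,0,0,0,0,0,0.83,0,0,0,0,0,0,0.83,0,0,0,0,0,0,0.83,0,0,0,0,0,0,0.83,0],
)

```text
t: 11.05
eef_pos: [0.5851, -0.2155, 0.0622]
ee_rot: [3.142, -0.001, -0.0]
force: [-0.7, 1.4, 4.2]
width: 0.0096
gripper_force: 29.9
```

>>> arm_command(
  series=[0,0,0,0,0,-0.3,0,0,0,0,0,0,-0.6,0,0,0,0,0,0,-1,0],
)

```text
t: 11.42
eef_pos: [0.5839, -0.2155, 0.1615]
ee_rot: [-3.141, 0.002, -0.001]
force: [1.4, -0.2, -0.4]
width: 0.0093
gripper_force: 29.9
```

>>> arm_command(
  series=[0,0,0,0,0,-0.5,0,0,0,0,0,0,-0.8,0,0,0,0,0,0,-0.8,0],
)

```text
t: 11.8
eef_pos: [0.5859, -0.2158, 0.2445]
ee_rot: [3.141, -0.005, -0.0]
force: [0.5, -0.4, -2.1]
width: 0.0091
gripper_force: 29.9
```

>>> arm_command(
  series=[0,0,0,0,-0.4,0,0,0,0,0,0,-0.9,0,0,0,0,0,0,-1,0,0],
)

```text
t: 12.18
eef_pos: [0.5841, -0.1133, 0.2403]
ee_rot: [-3.141, 0.002, 0.002]
force: [-0.5, 0.6, 0.7]
width: 0.0094
gripper_force: 29.9
```

>>> arm_command(
  series=[0,0,0,0,-0.5,0,0,0,0,0,0.1,-1,0,0],
)

```text
t: 12.42
eef_pos: [0.594, -0.0151, 0.2406]
ee_rot: [3.141, 0.002, -0.002]
force: [0.6, 0.9, -0.9]
width: 0.0096
gripper_force: 29.9
```

>>> arm_command(
  series=[0,0,0,0,-0.5,0,0,0,0,0,0.05,-1,0,0],
)

```text
t: 12.68
eef_pos: [0.5993, 0.0854, 0.2405]
ee_rot: [3.141, 0.002, -0.001]
force: [1.1, -0.4, -0.9]
width: 0.0092
gripper_force: 29.9
```

>>> arm_command(
  series=[0,0,0,0,-0.25,0,0,0,0,0,0,-0.4,0,0,0,0,0,0,-0.4,0,0,0,0,0,0,-0.4,0,0],
)

```text
t: 13.18
eef_pos: [0.5998, 0.1235, 0.2413]
ee_rot: [3.141, 0.001, -0.001]
force: [0.3, -0.2, -1.1]
width: 0.0095
gripper_force: 29.9
```

```bash
python3 - <<'E'
from h import *
import json
st(); m=arm.camera_model('wrist'); m['pose']=np.array(m['pose']).tolist(); json.dump(m,open('w3.json','w'),default=float)
snap('wrist','w3.png',None,1.56)
E
```

```text
{'t': 13.175, 'eef_pos': [0.5998, 0.1235, 0.2413], 'ee_rot': [3.1412, 0.0006, -0.0012], 'force': [0.3118, -0.2075, -1.0678], 'width': 0.0095, 'gripper_force': 29.9175, 'q': [0.5216, 0.2617, -0.1431, 0.0, -1.1666, 1.048]}
```

View pics/w3.png

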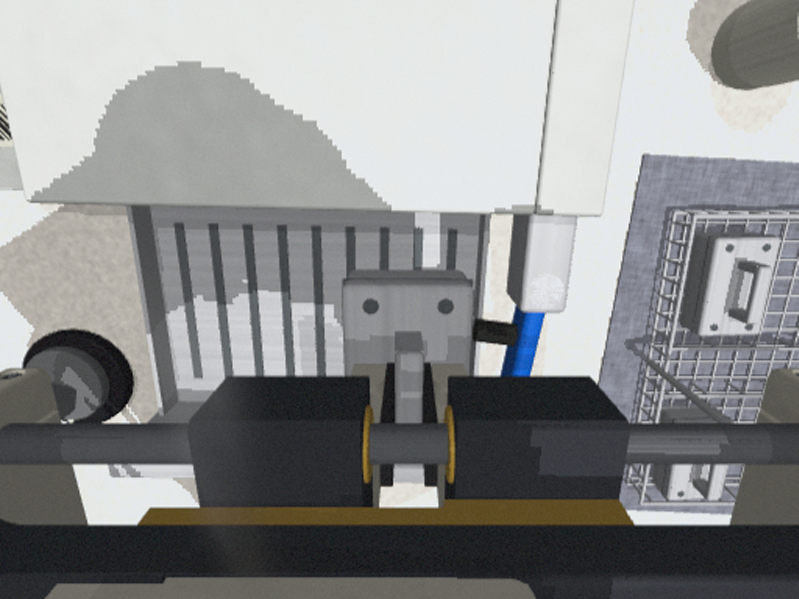

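The wrist view shows box A held upright over the drawer's right half. The tray walls' inner top edges are at (150,207) and (478,213), and the housing's front edge runs (30,202)–(600,215). The lever is at (520,345).

```bash
python3 - <<'E'
from h import *
import json
m=json.load(open('w3.json')); f=lambda u,v:(u/1.5625,v/1.5625)
P=lambda uv,z,t:print(t,np.round(ray('wrist',uv,z,m),4).tolist())
P([f(150,207),f(483,213)],.105,'walls top inner'); P([f(133,207),f(490,213)],.105,'walls top outer')
P([f(30,202),f(600,215)],.165,'housing'); P([f(162,380),f(162,225),f(472,225)],.085,'floor sides/back?')
P([f(178,376),f(178,225),f(435,225)],.085,'slots')
P([f(512,376),f(527,314)],.134,'lever'); P([f(735,285),f(700,470)],.059,'strap B, C')
E
```

```text
walls top inner [[0.6591, 0.2758, 0.105], [0.6554, 0.0793, 0.105]]
walls top outer [[0.6591, 0.2858, 0.105], [0.6554, 0.0751, 0.105]]
housing [[0.6663, 0.2966, 0.165], [0.6602, 0.0349, 0.165]]
floor sides/back? [[0.5367, 0.2991, 0.085], [0.6461, 0.2812, 0.085], [0.6459, 0.0827, 0.085]]
slots [[0.5398, 0.2873, 0.085], [0.6461, 0.271, 0.085], [0.646, 0.1064, 0.085]]
lever [[0.5635, 0.0623, 0.134], [0.602, 0.0564, 0.134]]
strap B, C [[0.5995, -0.1134, 0.059], [0.4412, -0.1182, 0.059]]
```

>>> arm_command(
  series=[0,0,0.01,0,0,0.4,0,0,0,0.01,0,0,0.75,0,0,0,0.01,0,0,0.93,0,0,0,0.01,0,0,1,0,0,0,0.01,0,0,1,0,0,0,0.01,0,0,1,0.15,0,0,0.01,0,0,1,0.3,0,0,0.01,0,0,1,0.3],
)

```text
t: 14.22
eef_pos: [0.6001, 0.1245, 0.1422]
ee_rot: [-3.141, -0.001, -0.016]
force: [0.1, 0.8, -0.2]
width: 0.0247
gripper_force: 0.0
```

>>> arm_command(
  series=[0,0,0,0,0,0,0.3,0,0,0,0,0,0,0.3,0,0,0,0,0,-0.4,0.3,0,0,0,0,0,-1,0.3,0,0,0,0,0,-1,0.3],
)

```text
t: 14.85
eef_pos: [0.6025, 0.1252, 0.2472]
ee_rot: [-3.138, -0.009, -0.015]
force: [0.3, -0.2, -1.1]
width: 0.0262
gripper_force: 0.0
```

```bash
python3 - <<'E'
from h import *
import json
st(); m=arm.camera_model('wrist'); m['pose']=np.array(m['pose']).tolist(); json.dump(m,open('w4.json','w'),default=float)
snap('wrist','w4.png',None,1.56)
E
```

```text
{'t': 14.85, 'eef_pos': [0.6025, 0.1252, 0.2472], 'ee_rot': [-3.1382, -0.0088, -0.0155], 'force': [0.2769, -0.2163, -1.0961], 'width': 0.0262, 'gripper_force': 0.0, 'q': [0.5229, 0.257, -0.1365, 0.0017, -1.168, 1.0318]}
```

View pics/w4.png

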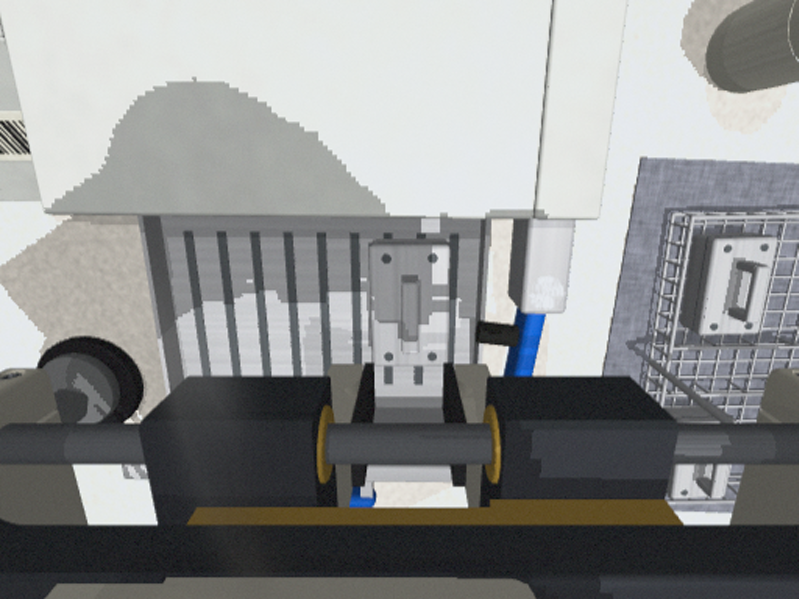

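Box A lies flat on the tray at (410,303), about 18 mm from the right wall. B (740,285) and C (700,480) still look in place. Fetching B.

>>> arm_command(
  series=[0,0,0,0,0.5,0,0.5,0,0,0,0,1,0,0.5],
)

```text
t: 15.15
eef_pos: [0.5976, 0.0237, 0.2403]
ee_rot: [3.141, 0.002, -0.015]
force: [0.1, 0.1, 0.3]
width: 0.0406
gripper_force: 0.0
```

>>> arm_command(
  series=[0,0,0,-0.05,0.6,0,0.5,0,0,0,-0.05,1,0,0.5],
)

```text
t: 15.4
eef_pos: [0.5905, -0.0776, 0.2404]
ee_rot: [3.141, 0.002, -0.017]
force: [1.1, 0.6, 0.7]
width: 0.0434
gripper_force: 0.0
```

>>> arm_command(
  series=[0,0,0,-0.05,0.4,0,0.5,0,0,0,-0.05,0.65,0,0.5,0,0,0,-0.05,0.65,0,0.5,0,0,0,-0.05,0.65,0,0.5],
)

```text
t: 15.9
eef_pos: [0.5853, -0.1401, 0.2407]
ee_rot: [-3.141, 0.001, -0.016]
force: [-0.7, 0.4, 0.1]
width: 0.0438
gripper_force: 0.0
```

```bash
python3 - <<'E'
from h import *
import json
st(); m=arm.camera_model('wrist'); m['pose']=np.array(m['pose']).tolist(); json.dump(m,open('w5.json','w'),default=float)
im=snap('wrist','w5.png')
cv2.imwrite('pics/w5c.png',cv2.resize(im[90:330,130:450],None,fx=2,fy=2))
plan(((.587,-.140,.062),(np.pi,0,-.01)))
E
```

```text
{'t': 15.9, 'eef_pos': [0.5853, -0.1401, 0.2407], 'ee_rot': [-3.1414, 0.0013, -0.0165], 'force': [-0.7002, 0.4181, 0.1313], 'width': 0.0438, 'gripper_force': 0.0, 'q': [0.0892, 0.2454, -0.1665, -0.0003, -1.1602, 1.4652]}
3 x [-0.0, 0.0, -0.002] [0.01, 0.001, 0.999]
2 x [-0.0, 0.0, -0.002] [0.007, 0.001, 0.79]
```

View pics/w5c.png

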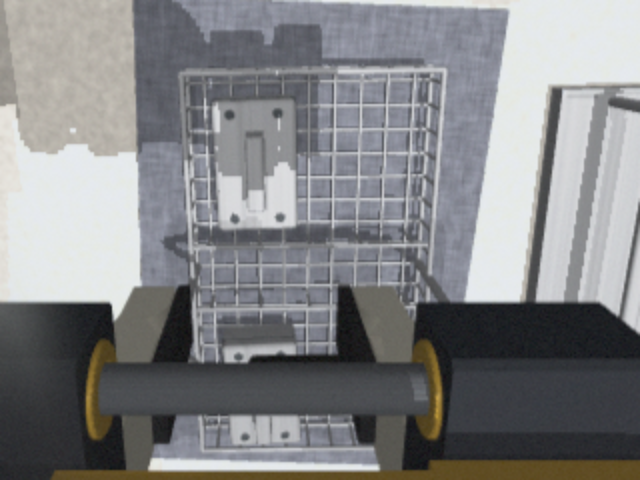

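B's strap is at crop (255,172), and C's lid at (262,390). B sits left of the closing line, so I'll recompute its position.

```bash
python3 - <<'E'
from h import *
import json
m=json.load(open('w5.json')); g=lambda u,v:(u/2+130,v/2+90)
print(ray('wrist',[g(255,133),g(256,211)],.059,m).round(4).tolist())
print(ray('wrist',[g(216,165),g(295,165),g(255,98),g(257,227)],.037,m).round(4).tolist(),'C',ray('wrist',[g(224,345),g(297,345)],.037,m).round(4).tolist())
E
```

```text
[[0.6147, -0.1361, 0.059], [0.5697, -0.1358, 0.059]]
[[0.5922, -0.112, 0.037], [0.5914, -0.1593, 0.037], [0.6314, -0.1362, 0.037], [0.5526, -0.1358, 0.037]] C [[0.4706, -0.1124, 0.037], [0.4698, -0.1606, 0.037]]
```

>>> arm_command(
  series=[0,0,0,0.06,-0.04,0.5,0.5,0,0,0,0.06,-0.04,1,0.5,0,0,0,0.06,-0.04,1,0.5],
)

```text
t: 16.32
eef_pos: [0.5891, -0.1355, 0.1379]
ee_rot: [3.141, 0.008, -0.015]
force: [0.7, -0.8, 0.7]
width: 0.0437
gripper_force: 0.0
```

>>> arm_command(
  series=[0,0,0,0,0,0.45,0.5,0,0,0,0,0,0.75,0.5,0,0,0,0,0,0.79,0.5,0,0,0,0,0,0.79,0,0,0,0,0,0,0.79,0,0,0,0,0,0,0.79,0,0,0,0,0,0,0.79,0,0,0,0,0,0,0.79,0],
)

```text
t: 17.32
eef_pos: [0.592, -0.1364, 0.0631]
ee_rot: [-3.142, -0.001, -0.016]
force: [-0.8, 1.6, 3.9]
width: 0.0094
gripper_force: 29.9
```

>>> arm_command(
  series=[0,0,0,0,0,-0.3,0,0,0,0,0,0,-0.6,0,0,0,0,0,0,-1,0],
)

```text
t: 17.7
eef_pos: [0.5908, -0.1365, 0.1625]
ee_rot: [3.142, 0.003, -0.016]
force: [0.8, -0.3, -1.6]
width: 0.0097
gripper_force: 29.9
```

>>> arm_command(
  series=[0,0,0,0,0,-0.5,0,0,0,0,0,0,-0.8,0,0,0,0,0,0,-0.8,0],
)

```text
t: 18.08
eef_pos: [0.5928, -0.1366, 0.2454]
ee_rot: [-3.142, -0.005, -0.016]
force: [-0.6, -0.8, -1.1]
width: 0.0093
gripper_force: 29.9
```

```bash
python3 - <<'E'
from h import *
st(); plan(((.600,.186,.2413),(np.pi,0,-.02)))
E
```

```text
{'t': 18.075, 'eef_pos': [0.5928, -0.1366, 0.2454], 'ee_rot': [-3.1415, -0.0049, -0.016], 'force': [-0.6079, -0.7682, -1.1007], 'width': 0.0093, 'gripper_force': 29.9179, 'q': [0.0946, 0.2493, -0.1504, 0.0005, -1.1662, 1.46]}
3 x [-0.0, -0.001, 0.001] [0.006, -0.999, 0.013]
3 x [-0.0, -0.001, 0.001] [0.005, -0.999, 0.013]
3 x [-0.0, -0.001, 0.001] [0.004, -0.999, 0.013]
1 x [-0.0, -0.0, 0.0] [0.001, -0.23, 0.003]
```

>>> arm_command(
  series=[0,0,0,0,-0.4,0,0,0,0,0,0,-0.9,0,0,0,0,0,0,-1,0,0],
)

```text
t: 18.45
eef_pos: [0.5927, -0.0343, 0.2412]
ee_rot: [-3.142, 0.002, -0.014]
force: [0.3, 0.0, -0.9]
width: 0.0093
gripper_force: 29.9
```

>>> arm_command(
  series=[0,0,0,0.01,-0.5,0,0,0,0,0,0.01,-1,0,0],
)

```text
t: 18.7
eef_pos: [0.5954, 0.064, 0.2414]
ee_rot: [3.141, 0.002, -0.017]
force: [-0.2, -0.5, -0.6]
width: 0.0094
gripper_force: 29.9
```

>>> arm_command(
  series=[0,0,0,0.01,-0.5,0,0,0,0,0,0.01,-1,0,0],
)

```text
t: 18.95
eef_pos: [0.5981, 0.1644, 0.2414]
ee_rot: [3.141, 0.002, -0.017]
force: [1.2, -0.5, -1.3]
width: 0.0096
gripper_force: 29.9
```

>>> arm_command(
  series=[0,0,0,0,-0.15,0,0,0,0,0,0,-0.24,0,0,0,0,0,0,-0.24,0,0,0,0,0,0,-0.24,0,0],
)

```text
t: 19.45
eef_pos: [0.5989, 0.1863, 0.2425]
ee_rot: [3.141, 0.0, -0.017]
force: [0.4, 1.0, -0.5]
width: 0.0092
gripper_force: 29.9
```

>>> arm_command(
  series=[0,0,0,0,0,0.4,0,0,0,0,0,0,0.75,0,0,0,0,0,0,0.93,0,0,0,0,0,0,1,0,0,0,0,0,0,1,0,0,0,0,0,0,1,0.15,0,0,0,0,0,1,0.3,0,0,0,0,0,1,0.3],
)

```text
t: 20.45
eef_pos: [0.5992, 0.1876, 0.1432]
ee_rot: [-3.141, -0.001, -0.016]
force: [-0.1, -0.1, 0.8]
width: 0.0247
gripper_force: 0.0
```

>>> arm_command(
  series=[0,0,0,0,0,0,0.3,0,0,0,0,0,0,0.3,0,0,0,0,0,-0.4,0.3,0,0,0,0,0,-1,0.3,0,0,0,0,0,-1,0.3],
)

```text
t: 21.08
eef_pos: [0.6014, 0.1885, 0.2483]
ee_rot: [-3.137, -0.009, -0.015]
force: [-0.4, -0.2, -0.1]
width: 0.0259
gripper_force: 0.0
```

```bash
python3 - <<'E'
from h import *
st(); plan(((.432,-.1365,.2413),(np.pi,0,-.02)))
E
```

```text
{'t': 21.075, 'eef_pos': [0.6014, 0.1885, 0.2483], 'ee_rot': [-3.1373, -0.0086, -0.0155], 'force': [-0.365, -0.208, -0.0965], 'width': 0.0259, 'gripper_force': 0.0, 'q': [0.6139, 0.2805, -0.1016, 0.0018, -1.1793, 0.9408]}
3 x [-0.001, -0.002, 0.001] [-0.501, 0.999, 0.013]
3 x [-0.001, -0.002, 0.001] [-0.5, 0.999, 0.015]
3 x [-0.001, -0.002, 0.001] [-0.498, 0.999, 0.018]
2 x [-0.0, -0.0, 0.0] [-0.14, 0.282, 0.006]
```

>>> arm_command(
  series=[0,0,1,0,0,0,0.5,0,0,1,0,0,0,0.5,0,0,1,0,0,0,0.5,0,0,1,0,0,0,0.5,0,0,1,0,0,0,0.5,0,0,1,0,0,0,0.5,0,0,1,0,0,0,0.5,0,0,1,0,0,0,0.5],
)

```text
t: 22.08
eef_pos: [0.5987, 0.1874, 0.242]
ee_rot: [3.141, -0.0, -1.522]
force: [-0.2, -0.2, 0.1]
width: 0.0435
gripper_force: 0.0
```

>>> arm_command(
  series=[0,0,1,0,0,0,0.5,0,0,1,0,0,0,0.5,0,0,1,0,0,0,0.5,0,0,1,0,0,0,0.5,0,0,1,0,0,0,0.5,0,0,1,0,0,0,0.5,0,0,1,0,0,0,0.5,0,0,1,0,0,0,0.5],
)

```text
t: 23.08
eef_pos: [0.5988, 0.1874, 0.242]
ee_rot: [-3.141, -0.001, -3.022]
force: [0.5, -0.1, 0.2]
width: 0.0438
gripper_force: 0.0
```

```bash
python3 - <<'E'
from h import *
st(); plan(((.432,-.1365,.245),(np.pi,0,-np.pi-.02)))
E
```

```text
{'t': 23.075, 'eef_pos': [0.5988, 0.1874, 0.242], 'ee_rot': [-3.1415, -0.0005, -3.0224], 'force': [0.4746, -0.0906, 0.1801], 'width': 0.0438, 'gripper_force': 0.0, 'q': [0.6139, 0.2856, -0.1084, -0.0001, -1.1773, -2.0654]}
3 x [-0.0, -0.0, 0.029] [0.676, -0.999, -0.009]
3 x [-0.0, -0.0, 0.028] [0.611, -0.999, -0.009]
3 x [-0.0, -0.0, 0.028] [0.551, -0.999, -0.009]
1 x [-0.0, -0.0, 0.003] [0.056, -0.112, -0.001]
```

>>> arm_command(
  series=[0,0,0.029,0.676,-1,0,0.5,0,0,0.029,0.676,-1,0,0.5,0,0,0.029,0.676,-1,0,0.5],
)

```text
t: 23.45
eef_pos: [0.5424, 0.077, 0.2427]
ee_rot: [3.141, -0.0, -3.064]
force: [0.3, 0.3, -0.1]
width: 0.0436
gripper_force: 0.0
```

>>> arm_command(
  series=[0,0,0.028,0.611,-1,0,0.5,0,0,0.028,0.611,-1,0,0.5,0,0,0.028,0.611,-1,0,0.5],
)

```text
t: 23.82
eef_pos: [0.49, -0.0268, 0.2426]
ee_rot: [3.141, 0.0, -3.108]
force: [0.0, 0.1, 0.3]
width: 0.044
gripper_force: 0.0
```

>>> arm_command(
  series=[0,0,0.028,0.551,-1,0,0.5,0,0,0.028,0.551,-1,0,0.5,0,0,0.028,0.6,-1,0,0.5,0,0,0.028,0.6,-1,0,0.5],
)

```text
t: 24.32
eef_pos: [0.4356, -0.1265, 0.2426]
ee_rot: [3.141, 0.001, 3.133]
force: [-0.5, 0.4, 0.7]
width: 0.0438
gripper_force: 0.0
```

```bash
python3 - <<'E'
from h import *
import json
st(); m=arm.camera_model('wrist'); m['pose']=np.array(m['pose']).tolist(); json.dump(m,open('w6.json','w'),default=float)
im=snap('wrist','w6.png')
cv2.imwrite('pics/w6c.png',cv2.resize(im[90:330,130:450],None,fx=2,fy=2))
E
```

```text
{'t': 24.325, 'eef_pos': [0.4356, -0.1265, 0.2426], 'ee_rot': [3.1414, 0.0006, 3.1331], 'force': [-0.5458, 0.3594, 0.7391], 'width': 0.0438, 'gripper_force': 0.0, 'q': [0.1538, -0.0109, -0.461, -0.0001, -1.1201, -1.7331]}
```

View pics/w6c.png

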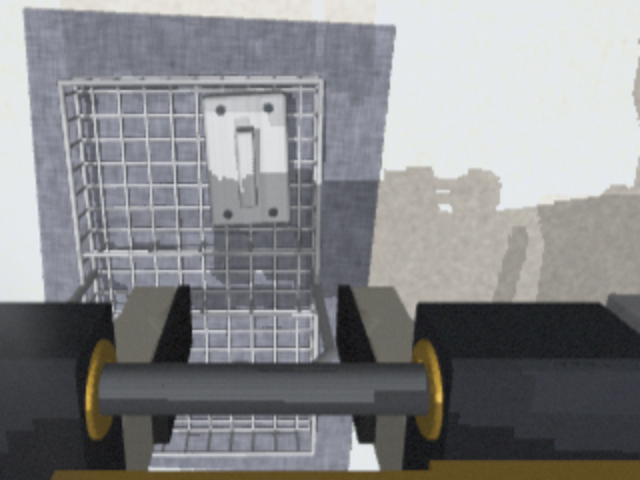

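Only C is left in the basket, with its strap at crop (245,127)–(250,206).

```bash
python3 - <<'E'
from h import *
import json
m=json.load(open('w6.json')); g=lambda u,v:(u/2+130,v/2+90)
print(ray('wrist',[g(244,128),g(250,207)],.059,m).round(4).tolist())
L=ray('wrist',[g(202,97),g(285,94),g(290,221),g(214,226)],.037,m).round(4);print(L.tolist(),L.mean(0))
c=L.mean(0)[:2]
plan(((c[0],c[1],.063),None))
E
```

```text
[[0.4059, -0.1369, 0.059], [0.4516, -0.1342, 0.059]]
[[0.3912, -0.1617, 0.037], [0.3898, -0.1134, 0.037], [0.4676, -0.1101, 0.037], [0.4704, -0.1574, 0.037]] [ 0.42975 -0.13565  0.037  ]
3 x [0.0, 0.0, 0.0] [0.034, -0.053, 0.999]
2 x [0.0, 0.0, 0.0] [0.027, -0.042, 0.797]
```

>>> arm_command(
  series=[0,0,-0.03,0.06,-0.095,0.5,0.5,0,0,-0.03,0.06,-0.095,1,0.5,0,0,-0.03,0.06,-0.095,1,0.5],
)

```text
t: 24.75
eef_pos: [0.4273, -0.1356, 0.1399]
ee_rot: [-3.141, -0.007, -3.101]
force: [0.3, -1.0, 0.5]
width: 0.044
gripper_force: 0.0
```

>>> arm_command(
  series=[0,0,0,0,0,0.45,0.5,0,0,0,0,0,0.75,0.5,0,0,0,0,0,0.79,0.5,0,0,0,0,0,0.79,0,0,0,0,0,0,0.79,0,0,0,0,0,0,0.79,0,0,0,0,0,0,0.79,0,0,0,0,0,0,0.79,0],
)

```text
t: 25.75
eef_pos: [0.4293, -0.1364, 0.0641]
ee_rot: [-3.142, 0.001, -3.102]
force: [-1.5, 1.5, 6.8]
width: 0.0096
gripper_force: 30.0
```

>>> arm_command(
  series=[0,0,0,0,0,-0.3,0,0,0,0,0,0,-0.6,0,0,0,0,0,0,-1,0],
)

```text
t: 26.12
eef_pos: [0.4281, -0.1364, 0.1639]
ee_rot: [3.141, -0.002, -3.103]
force: [0.4, 0.2, -0.1]
width: 0.0093
gripper_force: 30.0
```

>>> arm_command(
  series=[0,0,0,0,0,-0.5,0,0,0,0,0,0,-0.8,0,0,0,0,0,0,-0.8,0],
)

```text
t: 26.5
eef_pos: [0.4301, -0.1363, 0.2458]
ee_rot: [3.141, 0.005, -3.102]
force: [0.1, -0.4, -2.4]
width: 0.0096
gripper_force: 30.0
```

```bash
python3 - <<'E'
from h import *
st(); plan(((.602,.249,.2435),(np.pi,0,np.pi-.02)))
E
```

```text
{'t': 26.5, 'eef_pos': [0.4301, -0.1363, 0.2458], 'ee_rot': [3.1415, 0.0046, -3.1025], 'force': [0.0883, -0.4371, -2.3604], 'width': 0.0096, 'gripper_force': 29.9995, 'q': [0.1324, -0.0205, -0.4629, 0.0003, -1.1238, -1.6642]}
3 x [0.0, 0.001, 0.01] [-0.493, 0.999, 0.009]
3 x [0.0, 0.001, 0.01] [-0.474, 0.999, 0.008]
3 x [0.0, 0.001, 0.01] [-0.455, 0.999, 0.007]
3 x [0.0, 0.001, 0.008] [-0.361, 0.826, 0.005]
```

>>> arm_command(
  series=[0,0,0.01,-0.2,0.4,0,0,0,0,0.01,-0.4,0.8,0,0,0,0,0.01,-0.49,1,0,0],
)

```text
t: 26.88
eef_pos: [0.474, -0.033, 0.2422]
ee_rot: [-3.141, -0.002, -3.118]
force: [-0.5, -0.5, -0.9]
width: 0.0094
gripper_force: 30.0
```

>>> arm_command(
  series=[0,0,0.01,-0.24,0.5,0,0,0,0,0.01,-0.47,1,0,0],
)

```text
t: 27.12
eef_pos: [0.5185, 0.0677, 0.2424]
ee_rot: [-3.141, -0.002, -3.135]
force: [1.0, 0.1, -1.0]
width: 0.0097
gripper_force: 30.0
```

>>> arm_command(
  series=[0,0,0.01,-0.23,0.5,0,0,0,0,0.01,-0.46,1,0,0],
)

```text
t: 27.38
eef_pos: [0.5638, 0.1684, 0.242]
ee_rot: [-3.141, -0.002, 3.133]
force: [1.4, -0.9, -0.9]
width: 0.0095
gripper_force: 30.0
```

>>> arm_command(
  series=[0,0,0.008,-0.2,0.5,0,0,0,0,0.008,-0.36,0.82,0,0,0,0,0.008,-0.36,0.82,0,0,0,0,0.008,-0.36,0.82,0,0],
)

```text
t: 27.88
eef_pos: [0.5999, 0.2481, 0.2419]
ee_rot: [-3.14, -0.002, 3.121]
force: [-0.4, -0.4, -1.9]
width: 0.0096
gripper_force: 30.0
```

```bash
python3 - <<'E'
from h import *
st(); plan(((.602,.249,.1435),(np.pi,0,np.pi-.02)))
E
```

```text
{'t': 27.875, 'eef_pos': [0.5999, 0.2481, 0.2419], 'ee_rot': [-3.1401, -0.0023, 3.121], 'force': [-0.4099, -0.3591, -1.9471], 'width': 0.0096, 'gripper_force': 29.9996, 'q': [0.6919, 0.3222, -0.0565, -0.0004, -1.1948, -2.2832]}
3 x [-0.001, -0.001, -0.0] [-0.023, 0.011, 0.984]
```

>>> arm_command(
  series=[0,0,0,-0.02,0.01,0.4,0,0,0,0,-0.02,0.01,0.75,0,0,0,0,-0.02,0.01,0.93,0,0,0,0,-0.02,0.01,0.99,0,0,0,0,-0.02,0.01,0.99,0,0,0,0,-0.02,0.01,0.99,0.15,0,0,0,-0.02,0.01,0.99,0.3,0,0,0,-0.02,0.01,0.99,0.3],
)

```text
t: 28.88
eef_pos: [0.6029, 0.2498, 0.1452]
ee_rot: [3.141, 0.001, 3.121]
force: [0.1, 0.9, -0.3]
width: 0.0247
gripper_force: 0.0
```

>>> arm_command(
  series=[0,0,0,0,0,0,0.3,0,0,0,0,0,0,0.3,0,0,0,0,0,-0.4,0.3,0,0,0,0,0,-1,0.3,0,0,0,0,0,-1,0.3],
)

```text
t: 29.5
eef_pos: [0.605, 0.2508, 0.2505]
ee_rot: [3.137, 0.008, 3.122]
force: [-0.9, 0.0, -1.0]
width: 0.0265
gripper_force: 0.0
```

>>> arm_command(
  series=[0,0,0,1,0,0,0.3,0,0,0,1,0,0,0.3,0,0,0,1,0,0,0.3],
)

```text
t: 29.88
eef_pos: [0.5006, 0.2516, 0.245]
ee_rot: [3.141, 0.0, 3.123]
force: [0.5, 0.3, 0.8]
width: 0.0262
gripper_force: 0.0
```

>>> arm_command(
  series=[0,0,0,1,0.6,0,0,0,0,0,1,0.6,0,0,0,0,0,1,0.6,0,0,0,0,0,1,0.6,0,0],
)

```text
t: 30.38
eef_pos: [0.4043, 0.3141, 0.2445]
ee_rot: [-3.142, 0.0, 3.122]
force: [0.1, 0.3, -0.8]
width: 0.0004
gripper_force: 0.0
```

```bash
python3 - <<'E'
from h import *
st(); 
a=snap('scene','s2.png',(285,165,445,255),5)
b=snap('side','d2.png',(90,180,250,360),1)
c=lambda im,k:cv2.resize(im,None,fx=k,fy=k,interpolation=cv2.INTER_CUBIC)
A=c(a,2.5);B=c(b,2.5); H=max(A.shape[0],B.shape[0]); A=cv2.copyMakeBorder(A,0,H-A.shape[0],0,0,0)
w=snap('wrist','w7.png'); A[225:,:]=0; A[225:450,:300]=cv2.resize(w,(300,225))
cv2.imwrite('pics/sd2.png',np.hstack([A,B]))
E
```

```text
{'t': 30.375, 'eef_pos': [0.4043, 0.3141, 0.2445], 'ee_rot': [-3.1415, 0.0002, 3.1219], 'force': [0.0676, 0.2857, -0.7828], 'width': 0.0004, 'gripper_force': 0.0, 'q': [1.0447, 0.0917, -0.3481, 0.0002, -1.131, -2.6353]}
```

View pics/sd2.png

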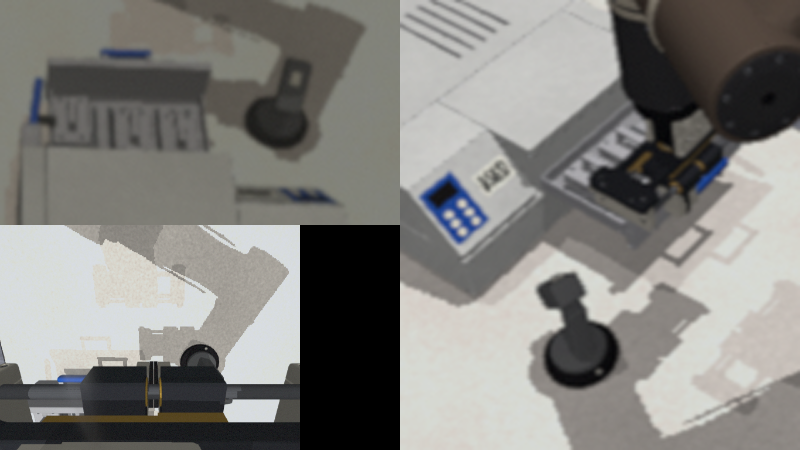

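The views show all three boxes lying flat, side by side in the tray. The handle is clear at the drawer's front, and the label is at (493,177). Next I'll push the drawer with the fingers closed.

>>> arm_command(
  series=[0,0,0,0,-1,0.2,0,0,0,0,0,-1,0.2,0,0,0,0,0,-1,0.2,0],
)

```text
t: 30.9
eef_pos: [0.4019, 0.2107, 0.224]
ee_rot: [-3.141, -0.001, 3.117]
force: [0.6, -0.0, -0.0]
width: 0.0004
gripper_force: 0.0
```

>>> arm_command(
  series=[0,0,0,-0.2,-0.27,0.5,0,0,0,0,-0.2,-0.27,0.95,0,0,0,0,-0.2,-0.27,0.95,0,0,0,0,-0.2,-0.27,0.95,0],
)

```text
t: 31.4
eef_pos: [0.4224, 0.1871, 0.1309]
ee_rot: [3.141, 0.001, 3.121]
force: [2.1, 0.7, 0.6]
width: 0.0007
gripper_force: 0.0
```

>>> arm_command(
  series=[0,0,0,-0.2,0,0,0,0,0,0,-0.3,0,0,0,0,0,0,-0.4,0,0,0,0,0,0,-0.5,0,0,0,0,0,0,-0.6,0,0,0,0,0,0,-0.7,0,0,0,0,0,0,-0.8,0,0,0],
)

```text
t: 32.28
eef_pos: [0.5018, 0.1844, 0.1295]
ee_rot: [-3.141, -0.0, 3.121]
force: [-4.4, 0.2, 4.3]
width: 0.0009
gripper_force: 1.8
```

```bash
python3 - <<'E'
from h import *
st()
E
```

```text
{'t': 32.275, 'eef_pos': [0.5018, 0.1844, 0.1295], 'ee_rot': [-3.1412, -0.0004, 3.1209], 'force': [-4.3511, 0.159, 4.2505], 'width': 0.0009, 'gripper_force': 1.8351, 'q': [0.7192, 0.2411, -0.4556, 0.0001, -0.8746, -2.3107]}
```

Contact made at about 4 N, so the drawer is sliding. I'll keep going to about x=0.60.

>>> arm_command(
  series=[0,0,0,-0.1,0,0,0,0,0,0,-0.2,0,0,0,0,0,0,-0.3,0,0,0,0,0,0,-0.4,0,0,0,0,0,0,-0.5,0,0,0,0,0,0,-0.6,0,0,0,0,0,0,-0.7,0,0,0,0,0,0,-0.8,0,0,0],
)

```text
t: 33.28
eef_pos: [0.5817, 0.1828, 0.1294]
ee_rot: [-3.141, -0.001, 3.121]
force: [-3.5, -2.3, 0.0]
width: 0.0003
gripper_force: 1.8
```

>>> arm_command(
  series=[0,0,0,-0.05,0,0,0,0,0,0,-0.1,0,0,0,0,0,0,-0.15,0,0,0,0,0,0,-0.2,0,0,0],
)

```text
t: 33.78
eef_pos: [0.5992, 0.1826, 0.1294]
ee_rot: [-3.141, -0.004, 3.121]
force: [-27.1, 5.7, 16.3]
width: 0.0007
gripper_force: 13.6
```

>>> arm_command(
  series=[0,0,0,-0.03,0,0,0,0,0,0,-0.03,0,0,0],
)

```text
t: 34.02
eef_pos: [0.5992, 0.1826, 0.1294]
ee_rot: [-3.14, -0.009, 3.121]
force: [-27.1, 4.2, 15.7]
width: 0.0003
gripper_force: 13.5
```

>>> arm_command(
  series=[0,0,0,0.4,0,0,0,0,0,0,0.8,0,0,0,0,0,0,1,0,0,0],
)

```text
t: 34.4
eef_pos: [0.504, 0.1855, 0.1304]
ee_rot: [3.14, 0.003, 3.122]
force: [0.3, -0.0, 0.8]
width: 0.0002
gripper_force: 0.0
```

>>> arm_command(
  series=[0,0,0,0.4,0,0,0,0,0,0,0.8,0,-1,0,0,0,0,0.8,0,-1,0,0,0,0,0.8,0,-1,0],
)

```text
t: 34.9
eef_pos: [0.426, 0.1885, 0.2342]
ee_rot: [3.134, 0.008, 3.123]
force: [-0.2, 0.8, -0.8]
width: 0.0001
gripper_force: 0.0
```

```bash
python3 - <<'E'
from h import *
st()
a=snap('scene','s3.png');b=snap('side','d3.png')
c=lambda im,x,y,w,h,k:cv2.resize(im[y:y+h,x:x+w],(w*k,h*k),interpolation=cv2.INTER_CUBIC)
cv2.imwrite('pics/sd3.png',np.vstack([c(a,285,180,160,60,5),np.hstack([c(b,90,250,80,56,5),c(b,170,190,80,56,5)])]))
E
```

```text
{'t': 34.9, 'eef_pos': [0.426, 0.1885, 0.2342], 'ee_rot': [3.1342, 0.0079, 3.123], 'force': [-0.2166, 0.8422, -0.8051], 'width': 0.0001, 'gripper_force': 0.0, 'q': [0.8419, 0.0121, -0.4589, 0.0013, -1.089, -2.4319]}
```

View pics/sd3.png

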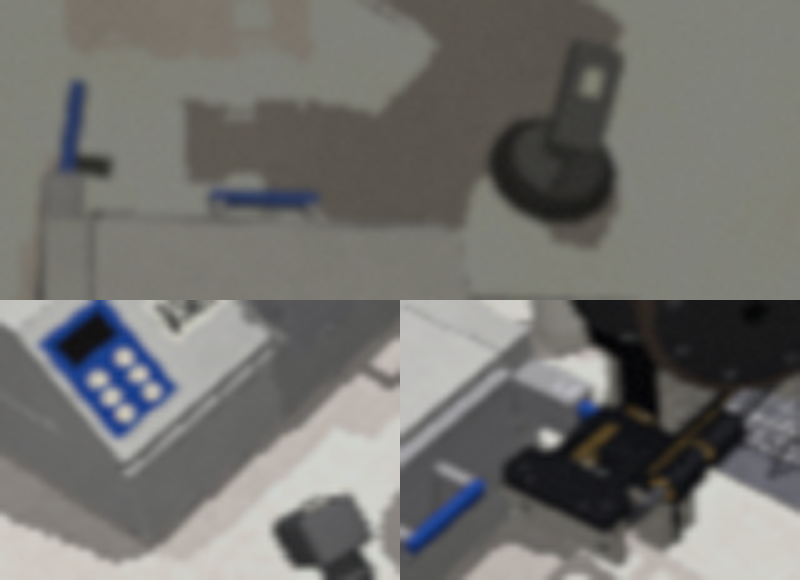

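The drawer is home, with its handle close to the front at (265,198). The lever still points at the robot, (68,170)→(78,82). Now I'll swing it shut along an arc.

```bash
python3 - <<'E'
from h import *
g=lambda u,v:(u/5+285,v/5+180)
print(ray('scene',[g(68,170),g(78,82)],.134).round(4).tolist(), ray('scene',[g(210,191),g(317,194)],.132).round(4).tolist(), ray('scene',[g(92,214),g(466,229)],.165).round(4).tolist())
print(ray('scene',[g(62,172),g(45,172),g(85,175)],.14).round(4).tolist())
plan(((.54,.005,.235),None),((.54,.005,.13),None))
E
```

```text
[[0.6003, 0.0541, 0.134], [0.5239, 0.0632, 0.134]] [[0.6148, 0.1489, 0.132], [0.6161, 0.2203, 0.132]] [[0.6584, 0.0662, 0.165], [0.6662, 0.3061, 0.165]]
[[0.6065, 0.0495, 0.14], [0.6066, 0.0381, 0.14], [0.6087, 0.0649, 0.14]]
3 x [0.0, 0.0, 0.0] [-0.659, -0.999, -0.026]
3 x [0.0, 0.0, 0.0] [-0.528, -0.8, -0.021]
3 x [0.0, 0.0, 0.0] [0.003, -0.003, 0.999]
1 x [0.0, 0.0, 0.0] [0.0, -0.0, 0.051]
```

>>> arm_command(
  series=[0,0,0,-0.66,-1,0,0,0,0,0,-0.66,-1,0,0,0,0,0,-0.66,-1,0,0],
)

```text
t: 35.38
eef_pos: [0.4897, 0.082, 0.2278]
ee_rot: [-3.14, -0.002, 3.116]
force: [0.0, 0.7, -0.8]
width: 0.0003
gripper_force: 0.0
```

>>> arm_command(
  series=[0,0,0,-0.53,-0.8,0,0,0,0,0,-0.53,-0.8,0,0,0,0,0,-0.53,-0.8,0,0],
)

```text
t: 35.75
eef_pos: [0.5403, 0.0026, 0.2278]
ee_rot: [-3.141, -0.002, 3.118]
force: [-1.0, -0.5, -0.9]
width: 0.0004
gripper_force: 0.0
```

>>> arm_command(
  series=[0,0,0,0,0,0.6,0,0,0,0,0,0,1,0,0,0,0,0,0,1,0],
)

```text
t: 36.12
eef_pos: [0.5372, 0.0039, 0.1264]
ee_rot: [-3.139, -0.007, 3.121]
force: [-0.2, 0.0, 1.5]
width: 0.0008
gripper_force: 0.0
```

```bash
python3 - <<'E'
from h import *
st(); s=arm.get_state();Q=rot(s['ee_rot'])
for p in [(.543,.052),(.5515,.071),(.5655,.0864),(.5836,.097),(.60,.102),(.605,.102)]:
    print(np.round(Q.inv().apply(np.array([*p,.13])-s['eef_pos'])/.1,3).tolist())
E
```

```text
{'t': 36.125, 'eef_pos': [0.5372, 0.0039, 0.1264], 'ee_rot': [-3.1394, -0.0067, 3.1211], 'force': [-0.2127, 0.0366, 1.523], 'width': 0.0008, 'gripper_force': 0.0, 'q': [0.3719, 0.2521, -0.4486, -0.0007, -0.8772, -1.9627]}
[-0.048, 0.482, -0.038]
[-0.129, 0.674, -0.039]
[-0.266, 0.831, -0.04]
[-0.445, 0.941, -0.041]
[-0.608, 0.994, -0.042]
[-0.658, 0.995, -0.043]
```

>>> arm_command(
  series=[0,0,0,0,0.25,0,0,0,0,0,-0.05,0.48,0,0,0,0,0,-0.09,0.58,0,0,0,0,0,-0.13,0.67,0,0,0,0,0,-0.2,0.75,0,0,0,0,0,-0.27,0.83,0,0,0,0,0,-0.36,0.9,0,0,0,0,0,-0.45,0.95,0,0],
)

```text
t: 37.12
eef_pos: [0.5869, 0.0981, 0.1291]
ee_rot: [-3.141, -0.001, 3.121]
force: [-2.1, -1.7, -0.3]
width: 0.0003
gripper_force: 1.2
```

>>> arm_command(
  series=[0,0,0,-0.05,0.03,0,0,0,0,0,-0.1,0.05,0,0,0,0,0,-0.14,0.05,0,0,0,0,0,-0.16,0.05,0,0,0,0,0,-0.18,0.05,0,0],
)

```text
t: 37.75
eef_pos: [0.6003, 0.1029, 0.1292]
ee_rot: [3.142, -0.008, 3.12]
force: [-26.3, 9.5, 16.2]
width: 0.0006
gripper_force: 13.2
```

>>> arm_command(
  series=[0,0,0,-0.02,0,0,0,0,0,0,-0.04,0,0,0,0,0,0,-0.06,0,0,0],
)

```text
t: 38.12
eef_pos: [0.6006, 0.1028, 0.1292]
ee_rot: [-3.141, -0.017, 3.12]
force: [-50.5, 15.3, 34.7]
width: 0.0006
gripper_force: 25.6
```

The lever is shut against its stop. I'll back off and go to look at the scanner.

>>> arm_command(
  series=[0,0,0,0.4,-0.05,0,0,0,0,0,0.8,-0.1,0,0,0,0,0,0.9,-0.1,0,0],
)

```text
t: 38.5
eef_pos: [0.5193, 0.0943, 0.1303]
ee_rot: [3.14, 0.001, 3.121]
force: [0.7, -0.0, 0.3]
width: 0.0001
gripper_force: 0.0
```

>>> arm_command(
  series=[0,0,0,0,0,-0.6,0,0,0,0,0,0,-1,1,0,0,0,0,0,-1,1],
)

```text
t: 38.88
eef_pos: [0.5233, 0.0954, 0.2338]
ee_rot: [3.138, 0.008, 3.122]
force: [-0.4, -0.1, -0.4]
width: 0.0151
gripper_force: 0.0
```

>>> arm_command(
  series=[0,0,0,0,0.6,-0.8,1,0,0,0,0,1,-0.9,1,0,0,0,0,1,-0.9,1],
)

```text
t: 39.25
eef_pos: [0.5239, 0.1973, 0.3214]
ee_rot: [3.139, 0.003, 3.123]
force: [-0.3, -0.4, -0.9]
width: 0.0451
gripper_force: 0.0
```

>>> arm_command(
  series=[0,0,0,0,0.6,0,1,0,0,0,-0.1,1,0,1],
)

```text
t: 39.5
eef_pos: [0.5345, 0.2957, 0.3187]
ee_rot: [3.141, -0.0, 3.121]
force: [0.6, 0.0, 0.4]
width: 0.0653
gripper_force: 0.0
```

>>> arm_command(
  series=[0,0,0,0,0.6,0,1,0,0,0,-0.1,1,0,1,0,0,0,-0.1,1.0,0,1,0,0,0,-0.1,1.0,0,1],
)

```text
t: 40.0
eef_pos: [0.5467, 0.3934, 0.3181]
ee_rot: [-3.14, -0.001, 3.121]
force: [-0.9, -0.5, 0.1]
width: 0.0875
gripper_force: 0.0
```

```bash
python3 - <<'E'
from h import *
import json
st(); m=arm.camera_model('wrist'); m['pose']=np.array(m['pose']).tolist(); json.dump(m,open('w8.json','w'),default=float)
w=snap('wrist','w8.png'); a=snap('scene','s4.png'); b=snap('side','d4.png')
c=lambda im,x,y,w,h,k:cv2.resize(im[y:y+h,x:x+w],(w*k,h*k),interpolation=cv2.INTER_CUBIC)
top=w[60:260,60:460]  # 400x200 -> x2
cv2.imwrite('pics/sd4.png',np.vstack([cv2.resize(top,(800,400)),np.hstack([c(a,290,210,80,40,5),c(b,100,230,80,40,5)])]))
E
```

```text
{'t': 40.0, 'eef_pos': [0.5467, 0.3934, 0.3181], 'ee_rot': [-3.1401, -0.0013, 3.1209], 'force': [-0.8903, -0.5439, 0.0878], 'width': 0.0875, 'gripper_force': 0.0, 'q': [0.9124, 0.3257, 0.1201, -0.0001, -1.3672, -2.504]}
```

View pics/sd4.png

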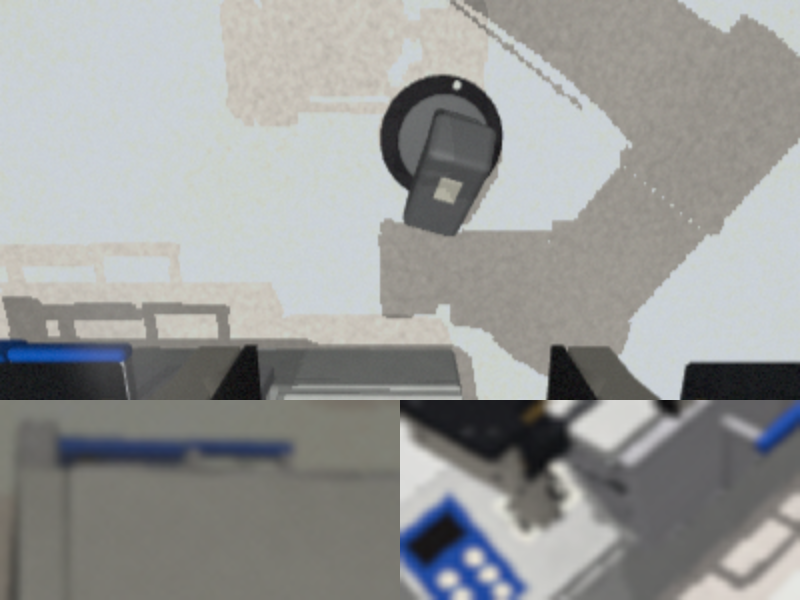

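The lever lies flat across the front, blue from (60,450) to (290,450) in the bottom-left part. The scanner's base is centred at (442,136) in the top part. Its head ridge runs (432,155)–(490,170) and its lower edge (405,222)–(455,235), so it faces +x and slightly right.

```bash
python3 - <<'E'
from h import *
import json
from scipy.optimize import least_squares
m=json.load(open('w8.json')); g=lambda u,v:(u/2+60,v/2+60)
k=.1/210**2
def und(p):
    p=np.array(p,float)-[m['cx'],m['cy']]; return p*(1+k*(p**2).sum(-1,keepdims=True))+[m['cx'],m['cy']]
for lab,U in(('raw',lambda p:np.array(p,float)),('und',und)):
    P=lambda uv,z:ray('wrist',U(np.array(uv)),z,m).round(4)
    print(lab,'base',P([g(441.5,136)],.014)[0],'foot',P([g(445,143)],.026)[0])
    uv=U(np.array([g(432,155),g(490,170),g(405,222),g(455,235),g(435,110),g(497,127),g(441.5,136)]))
    pts=np.array([[-.0002,-.018,.1378],[-.0002,.018,.1378],[.0528,-.018,.0848],[.0528,.018,.0848],[-.0228,-.018,.1152],[-.0228,.018,.1152],[0,0,0]])+[0,0,.014]
    def w(p):
        c,s=np.cos(p[2]),np.sin(p[2]); return pts@np.array([[c,s,0],[-s,c,0],[0,0,1]])+[p[0],p[1],0]
    r=least_squares(lambda p:(proj('wrist',w(p),m)-uv).ravel(),[.5,.42,-.2],loss='soft_l1')
    print(r.x.round(4),(proj('wrist',w(r.x),m)-uv).round(1).tolist())
print('label side',ray('side',[(127.4,249),(127.2,250.8)],.128).round(4).tolist())
c2=lambda u,v:(u/5+285,v/5+175)
print('label scene',ray('scene',[c2(473,335),c2(550,338)],.128).round(4).tolist())
# console blue panel colour in first side frame, label blob: bright white near it
E
```

```text
raw base [0.4978 0.4225 0.014 ] foot [0.502  0.4243 0.026 ]
[ 0.5012  0.4229 -0.2685] [[-3.3, -1.0], [1.3, 0.2], [-2.1, 2.8], [0.4, 3.2], [-0.2, -1.2], [0.8, -1.3], [0.3, 2.3]]
und base [0.4967 0.4228 0.014 ] foot [0.501  0.4246 0.026 ]
[ 0.5004  0.4233 -0.2726] [[-3.0, -1.4], [1.2, -0.0], [-2.0, 2.1], [0.5, 2.6], [0.0, -0.8], [0.4, -0.7], [0.3, 2.5]]
label side [[0.7051, 0.3323, 0.128], [0.6999, 0.3384, 0.128]]
label scene [[0.7038, 0.3124, 0.128], [0.7052, 0.3615, 0.128]]
```

```bash
python3 - <<'E'
from h import *
y=np.pi-.27
plan(((.5145,.419,.22),(np.pi,0,y)),((.5145,.419,.118),(np.pi,0,y)))
E
```

```text
3 x [0.0, 0.0, 0.158] [0.328, 0.255, 0.997]
3 x [0.0, 0.0, 0.0] [0.0, -0.0, 0.999]
1 x [0.0, 0.0, 0.0] [0.0, -0.0, 0.021]
```

>>> arm_command(
  series=[0,0,0.16,0.33,0.26,0.5,1,0,0,0.16,0.33,0.26,1,1,0,0,0.16,0.33,0.26,1,1,0,0,0.16,0.33,0.26,1,1],
  force=40,
)

```text
t: 40.65
eef_pos: [0.5154, 0.4205, 0.2221]
ee_rot: [3.14, 0.002, 2.871]
force: [-0.2, 0.5, 0.9]
width: 0.088
gripper_force: 0.0
```

```bash
python3 - <<'E'
from h import *
st(); plan(((.5145,.419,.118),(np.pi,0,np.pi-.27)))
E
```

```text
{'t': 40.65, 'eef_pos': [0.5154, 0.4205, 0.2221], 'ee_rot': [3.1395, 0.0019, 2.8709], 'force': [-0.1735, 0.4936, 0.8717], 'width': 0.088, 'gripper_force': 0.0, 'q': [0.9775, 0.3575, -0.0517, 0.0012, -1.1591, -2.8195]}
3 x [0.001, 0.001, -0.0] [0.006, -0.019, 0.999]
1 x [0.0, 0.0, -0.0] [0.0, -0.001, 0.042]
```

>>> arm_command(
  series=[0,0,0,0,-0.01,0.5,1,0,0,0,0,-0.01,0.85,1,0,0,0,0,-0.01,1,1,0,0,0,0,-0.01,1,1],
)

```text
t: 41.15
eef_pos: [0.5147, 0.4198, 0.1207]
ee_rot: [3.141, 0.001, 2.87]
force: [-0.6, 0.2, 0.5]
width: 0.0876
gripper_force: 0.0
```

>>> arm_command(
  series=[0,0,0,0,0,0.02,0.5,0,0,0,0,0,0.02,0.4,0,0,0,0,0,0.02,0,0,0,0,0,0,0.02,0,0,0,0,0,0,0.02,0,0,0,0,0,0,0.02,0,0,0,0,0,0,0.02,0],
)

```text
t: 42.02
eef_pos: [0.5139, 0.4194, 0.1175]
ee_rot: [-3.141, -0.0, 2.87]
force: [-0.8, -0.1, 0.1]
width: 0.0358
gripper_force: 39.8
```

```bash
python3 - <<'E'
from h import *
st(); s=arm.get_state(); y=np.pi-.02
# scanner rel TCP now: head (15,100)
lab=np.array([.704,.337,.128]); 
Rz=R.from_euler('z',-.02)
sc=lab+Rz.apply([-.0707-.042,0,.0707-.073])
t=sc+Rz.apply([.015,0,s['eef_pos'][2]-.014])
print('target',t); p=s['eef_pos']
plan(((p[0],p[1],.215),(np.pi,0,np.pi-.27)),((t[0],t[1],max(t[2],.2)),(np.pi,0,y)))
E
```

```text
{'t': 42.025, 'eef_pos': [0.5139, 0.4194, 0.1175], 'ee_rot': [-3.1414, -0.0001, 2.8696], 'force': [-0.7659, -0.0833, 0.0573], 'width': 0.0358, 'gripper_force': 39.7778, 'q': [0.9779, 0.4423, -0.1768, -0.0, -0.952, -2.8207]}
target [0.60631954 0.33895387 0.22917306]
3 x [-0.0, -0.0, -0.001] [0.0, -0.0, -0.975]
3 x [0.0, 0.0, -0.144] [-0.999, -0.478, -0.128]
1 x [0.0, 0.0, -0.015] [-0.093, -0.074, -0.014]
```

>>> arm_command(
  series=[0,0,0,0,0,-0.15,0,0,0,0,0,0,-0.5,0,0,0,0,0,0,-1,0,0,0,0,0,0,-1,0],
)

```text
t: 42.52
eef_pos: [0.5157, 0.4212, 0.2237]
ee_rot: [3.133, 0.004, 2.87]
force: [0.7, 0.4, -2.0]
width: 0.036
gripper_force: 39.8
```

>>> arm_command(
  series=[0,0,-0.05,-0.4,-0.2,-0.1,0,0,0,-0.1,-0.8,-0.4,-0.12,0,0,0,-0.145,-1,-0.48,-0.12,0,0,0,-0.145,-1,-0.48,-0.12,0],
)

```text
t: 43.02
eef_pos: [0.5981, 0.3449, 0.229]
ee_rot: [-3.141, -0.001, 3.095]
force: [-0.1, 1.1, -1.9]
width: 0.0359
gripper_force: 39.8
```

>>> arm_command(
  series=[0,0,-0.015,-0.09,-0.07,0,0,0,0,-0.015,-0.09,-0.07,0,0,0,0,-0.015,-0.09,-0.07,0,0,0,0,-0.015,-0.09,-0.07,0,0],
)

```text
t: 43.52
eef_pos: [0.6055, 0.3395, 0.2296]
ee_rot: [3.142, -0.0, 3.121]
force: [-0.9, 0.1, -1.5]
width: 0.036
gripper_force: 39.8
```

```bash
python3 - <<'E'
from h import *
st(); tgt((.6063,.3390,.2292),(np.pi,0,np.pi-.02))
# label check in the free side view: bright blob near the blue panel
b=snap('side','d5.png'); h0=cv2.imread('pics/raw_d0.png')
for im in (h0,):
    sub=im[225:275,100:150].astype(int); g=cv2.cvtColor(im,cv2.COLOR_BGR2GRAY)[225:275,100:150]
    n,l,stt,c=cv2.connectedComponentsWithStats((g>225).astype(np.uint8))
    print([(stt[i].tolist(),c[i].round(1).tolist()) for i in range(1,n) if stt[i][4]>15], g.max())
E
```

```text
{'t': 43.525, 'eef_pos': [0.6055, 0.3395, 0.2296], 'ee_rot': [3.1415, -0.0001, 3.1211], 'force': [-0.9211, 0.1135, -1.5259], 'width': 0.036, 'gripper_force': 39.778, 'q': [0.7909, 0.4008, 0.0322, -0.0001, -1.2022, -2.3821]}
turn [ 0. -0. -0.] shift [-0.008 -0.005  0.004]
[] 184
```

>>> arm_command(
  series=[0,0,0,0,0,0,0,0,0,0,0,0,0,0,0,0,0,0,0,0,0,0,0,0,0,0,0,0,0,0,0,0,0,0,0,0,0,0,0,0,0,0,0,0,0,0,0,0,0,0,0,0,0,0,0,0],
)

```text
t: 44.58
eef_pos: [0.606, 0.339, 0.2296]
ee_rot: [3.142, 0.0, 3.121]
force: [-0.4, -0.1, -1.0]
width: 0.0359
gripper_force: 39.8
```

>>> arm_command(
  series=[0,0,0,0,0,0,0,0,0,0,0,0,0,0,0,0,0,0,0,0,0,0,0,0,0,0,0,0,0,0,0,0,0,0,0,0,0,0,0,0,0,0,0,0,0,0,0,0,0,0,0,0,0,0,0,0],
)

```text
t: 45.58
eef_pos: [0.606, 0.339, 0.2296]
ee_rot: [-3.142, -0.0, 3.121]
force: [-0.3, 1.3, -2.4]
width: 0.0357
gripper_force: 39.8
```

```bash
python3 - <<'E'
from h import *
st(); y=np.pi-.27
# project expected label outline in initial side and scene frames, compare label darkness (barcode) centroid
S=R.from_euler('z',-.02)
for n in('side','scene'):
    print(n,proj(n,np.array([[.704,.337,.128]])).round(1).tolist())
g=cv2.cvtColor(cv2.imread('pics/raw_d0.png'),cv2.COLOR_BGR2GRAY)
print(g[236:262:2,112:146:2])
plan(((.5139,.4194,.2175),(np.pi,0,y)),((.5139,.4194,.119),(np.pi,0,y)))
E
```

```text
{'t': 45.575, 'eef_pos': [0.606, 0.339, 0.2296], 'ee_rot': [-3.1416, -0.0, 3.1209], 'force': [-0.2901, 1.2554, -2.4117], 'width': 0.0357, 'gripper_force': 39.7779, 'q': [0.7899, 0.4011, 0.0325, 0.0, -1.2022, -2.3814]}
side [[126.6, 250.0]]
scene [[387.3, 242.2]]
[[183 182 179 156 160 161 164 164 130  95  98 133 167 174 175 174 171]
 [184 178 168 164 163 162 164 165 160 107  87  89 103 145 172 170 127]
 [176 161 163 164 163 163 164 162 161 154  99  89  88  90 106 107  89]
 [164 164 164 163 161 163 164 163 171 177 136  90  88  89  89  96  86]
 [162 164 165 164 165 164 164 175 158 138 167 117  92  90  89  89  89]
 [162 165 163 163 164 167 181 163 108 133 144 147 100  88  89  89  90]
 [166 166 164 163 167 179 150 109 138 130 105 166 140  95  89  89  90]
 [143 166 164 170 175 154 120 121  83 117 135 174 155 115  95  88  88]
 [ 81 153 167 167 173 116 116 132  96 146 176 162 162 132 102  88  89]
 [ 48 109 163 167 163 154  81 132 170 176 165 162 161 151 121 118  95]
 [ 29  56 111 162 165 173 146 164 169 162 162 163 160 159 160 161 140]
 [ 50  62  61 134 167 166 169 170 164 164 161 162 162 160 161 134 134]
 [ 81 158 114  72 144 166 165 164 162 160 159 160 160 162 129 103 116]]
3 x [-0.0, -0.0, 0.159] [0.937, 0.785, 0.121]
3 x [-0.0, 0.0, 0.0] [0.0, -0.0, 0.985]
```

The aim is confirmed: the label's dark bars are centred at about (127,249.5), and my assumed label position projects to (126.6,250). Returning the scanner to its base.

>>> arm_command(
  series=[0,0,0.06,0.35,0.3,0.05,0,0,0,0.12,0.7,0.6,0.1,0,0,0,0.159,0.937,0.785,0.12,0,0,0,0.159,0.937,0.785,0.12,0,0,0,0.159,0.937,0.785,0.12,0],
)

```text
t: 46.2
eef_pos: [0.5141, 0.4194, 0.2178]
ee_rot: [3.141, 0.0, 2.872]
force: [-0.4, -0.2, -2.5]
width: 0.0362
gripper_force: 39.8
```

```bash
python3 - <<'E'
from h import *
st(); plan(((.5139,.4194,.1185),(np.pi,0,2.8696)))
E
```

```text
{'t': 46.2, 'eef_pos': [0.5141, 0.4194, 0.2178], 'ee_rot': [3.1415, 0.0003, 2.8722], 'force': [-0.3843, -0.1794, -2.5269], 'width': 0.0362, 'gripper_force': 39.7781, 'q': [0.9776, 0.359, -0.0592, 0.0002, -1.1524, -2.8179]}
3 x [0.0, 0.0, 0.002] [0.002, -0.001, 0.993]
```

>>> arm_command(
  series=[0,0,0,0,0,0.35,0,0,0,0,0,0,0.65,0,0,0,0,0,0,0.85,0,0,0,0,0,0,0.94,0,0,0,0,0,0,0.98,0,0,0,0,0,0,0.995,0,0,0,0,0,0,0.995,0,0,0,0,0,0,0.995,0],
)

```text
t: 47.2
eef_pos: [0.5141, 0.4197, 0.1187]
ee_rot: [3.141, 0.0, 2.871]
force: [0.1, -0.4, -1.5]
width: 0.0357
gripper_force: 39.8
```

>>> arm_command(
  series=[0,0,0,0,0,0,0.5,0,0,0,0,0,0,0.7,0,0,0,0,0,0,1,0,0,0,0,0,0,1,0,0,0,0,0,0,1,0,0,0,0,0,0,1,0,0,0,0,0,-0.5,1,0,0,0,0,0,-1,1],
)

```text
t: 48.2
eef_pos: [0.5138, 0.4191, 0.2187]
ee_rot: [-3.14, -0.0, 2.871]
force: [-0.1, 1.1, 0.5]
width: 0.0876
gripper_force: 0.0
```

>>> arm_command(
  series=[0,0,0,-0.3,0.3,-1,1,0,0,0,-0.3,0.3,-1,1,0,0,0,-0.3,0.3,-1,1,0,0,0,-0.3,0.3,-1,1,0,0,0,-0.3,0.3,-1,1,0,0,0,-0.3,0.3,-1,1],
)

```text
t: 48.95
eef_pos: [0.5505, 0.4401, 0.3172]
ee_rot: [-3.14, -0.001, 2.871]
force: [-0.5, 0.7, 0.0]
width: 0.0875
gripper_force: 0.0
```

```bash
python3 - <<'E'
from h import *
st()
b=snap('side','d6.png'); a=snap('scene','s6.png')
s0=cv2.imread('pics/raw_s0.png');d0=cv2.imread('pics/raw_d0.png');s4=cv2.imread('pics/raw_s4.png')
def dark(im,x0,y0,x1,y1):
    g=cv2.cvtColor(im,cv2.COLOR_BGR2GRAY)[y0:y1,x0:x1]; M=cv2.moments((g<60).astype(np.uint8),True); return (round(M['m10']/M['m00']+x0,1),round(M['m01']/M['m00']+y0,1),M['m00'])
print('scanner side',dark(d0,140,285,185,340),dark(b,140,285,185,340)); print('scene',dark(s0,380,180,415,230),dark(a,380,180,415,230))
hs=lambda im:cv2.inRange(cv2.cvtColor(im,cv2.COLOR_BGR2HSV),(105,120,40),(130,255,255))[195:240,285:360]
for i in (s4,a):
    v=np.argwhere(hs(i)); print('blue bar',len(v),(v.min(0)+[195,285]).tolist(),(v.max(0)+[195,285]).tolist())
for n,(x0,y0,x1,y1) in dict(spray=(225,240,260,285),beaker=(187,243,212,277)).items():
    A=s0[y0:y1,x0:x1].astype(float);B=a[y0:y1,x0:x1].astype(float); print(n,abs(A-B).mean().round(1))
E
```

```text
{'t': 48.95, 'eef_pos': [0.5505, 0.4401, 0.3172], 'ee_rot': [-3.1402, -0.0006, 2.8713], 'force': [-0.5058, 0.6636, 0.0412], 'width': 0.0875, 'gripper_force': 0.0, 'q': [0.95, 0.3795, 0.1964, -0.0001, -1.3893, -2.791]}
scanner side (160.1, 318.4, 558.0) (161.1, 322.0, 294.0)
scene (395.3, 214.8, 298.0) (396.8, 210.3, 503.0)
blue bar 54 [218, 303] [220, 344]
blue bar 52 [218, 303] [220, 342]
spray 5.8
beaker 4.5
```

```bash
python3 - <<'E'
from h import *
import json
def cmp(im,m,p,yaw):
    c,s=np.cos(yaw),np.sin(yaw); Rz=np.array([[c,-s,0],[s,c,0],[0,0,1]]); mask=np.zeros(im.shape[:2],np.uint8)
    a=np.array([.707,0,-.707]);n=np.array([.707,0,.707]);C=np.array([.015,0,.1])
    head=np.array([C+i*.0375*a+j*.016*n+[0,k*.018,0] for i in(-1,1) for j in(-1,1) for k in(-1,1)])@Rz.T+[*p,.014]
    t=np.linspace(0,6.28,60); cyl=np.array([[.046*np.cos(x)+p[0],.046*np.sin(x)+p[1],z] for x in t for z in(0,.014)])
    for q in(head,cyl): cv2.fillConvexPoly(mask,cv2.convexHull(proj('wrist',q,m).astype(np.float32)).astype(np.int32),1)
    g=cv2.cvtColor(im,cv2.COLOR_BGR2GRAY)[:230]<110; M=mask[:230]>0
    nn,l,stt,ce=cv2.connectedComponentsWithStats(g.astype(np.uint8)); best=max(range(1,nn),key=lambda i:(M&(l==i)).sum()); G=l==best
    return round((G&M).sum()/(G|M).sum(),3),ce[best].round(1),np.argwhere(M).mean(0)[::-1].round(1)
print(cmp(cv2.imread('pics/raw_w8.png'),json.load(open('w8.json')),(.5004,.4233),-.27))
m=arm.camera_model('wrist'); im=snap('wrist','w9.png')
print(cmp(im,m,(.5004,.4233),-.27))
E
```

```text
(np.float64(0.861), array([280.1, 133.9]), array([280.6, 134.9]))
(np.float64(0.856), array([240.3, 136.6]), array([239.9, 137.1]))
```

The scanner is back upright on its base, and its outline matches the one before the lift. Handing in.

```bash
python3 -c "
from h import *
print(arm.job_done()); st()"
```

```text
the job is handed in; nothing more can be done
None
the job is handed in; nothing more can be done
```

I handed in the job with every step carried out: basket on the mat, three boxes in the closed and latched drawer, label scanned and scanner back on its base; I had no view of the boxes once the drawer was shut, and no score came back.

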